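Make up a keyed plaster mould to height and fit its pouring sleeves

TASK

Make up the plaster mould for pouring: first clear the red scraper off the mould base into the blue tool tray, then stack every plaster ring that is on the table on the base, right way round so that its lugs drop fully home in the notches below, and close the stack with the cap. Then push the orange pouring sleeve fully down over the cap's wide spigot and the grey vent sleeve over its narrow one, and leave the jar and the other things on the table standing where they are.

Things in the scene. Friction and masses are not known exactly. Their poses are not given: they have to be found in the camera images.
- mould_base: Fixed mould base: plaster foot, 64 x 132 mm, 30 high, on a plywood board 120 x 172 x 12 mm. Origin: centre of the board's underside, on the table; y along the 132 mm, z up. In the foot's top a notch open at each end face: 52 mm wide at the +y end, 34 mm at the -y end, each reaching 15 mm in from the end, 9.5 mm deep.
- base_seat (a point): Centre of the top face of the foot, 42 mm above the table, axes as the base: the first ring's origin comes to lie here, each further ring 32 mm higher.
- ring_1: Loose hollow plaster ring (2 or 3 there, all alike; None from the start if absent), 64 mm across x, 132 along y, 32 high, 0.28 kg. Origin: centre of its flat underside, 8 mm above the table as it stands on its two tapered lugs: 48 mm wide at the +y end, 30 at -y, 8 deep. Notches 52 and 34 wide in its top as in the base. Grip across the 64 mm. +y end goes over the base's +y end, about 2 mm play.
- ring_2: Loose hollow plaster ring (2 or 3 there, all alike; None from the start if absent), 64 mm across x, 132 along y, 32 high, 0.28 kg. Origin: centre of its flat underside, 8 mm above the table as it stands on its two tapered lugs: 48 mm wide at the +y end, 30 at -y, 8 deep. Notches 52 and 34 wide in its top as in the base. Grip across the 64 mm. +y end goes over the base's +y end, about 2 mm play.
- ring_3: Loose hollow plaster ring (2 or 3 there, all alike; None from the start if absent), 64 mm across x, 132 along y, 32 high, 0.28 kg. Origin: centre of its flat underside, 8 mm above the table as it stands on its two tapered lugs: 48 mm wide at the +y end, 30 at -y, 8 deep. Notches 52 and 34 wide in its top as in the base. Grip across the 64 mm. +y end goes over the base's +y end, about 2 mm play.
- cap: Loose plaster cap, 64 x 132 mm, 22 mm thick, 0.32 kg, with the same two lugs below as the rings (48 mm wide at +y, 30 mm at -y, 8 mm deep) and two brass spigots on top, 20 mm high. Origin: centre of its flat underside (8 mm above the table as it stands); y along its length, z up. Take it across the 64 mm.
- pour_spigot (a point): Foot of the wide brass spigot, on the cap's top face, on its axis: 36 mm across, 20 mm high, chamfered top; 28 mm to +y of the cap's centre.
- vent_spigot (a point): Foot of the narrow brass spigot, on the cap's top face, on its axis: 20 mm across, 20 mm high, chamfered top; 34 mm to -y of the cap's centre.
- pour_sleeve: Loose orange pouring sleeve (plain tube) standing upright, 56 mm high, 52 mm across, 40 mm bore, 0.09 kg. Origin: centre of its lower end, z up along its axis.
- vent_sleeve: Loose grey vent sleeve (plain tube) standing upright, 70 mm high, 33 mm across, 24 mm bore, 0.05 kg. Origin: centre of its lower end, z up along its axis.
- scraper: Red plastic joint scraper, 31 x 182 x 18 mm, lying along the top of the mould base. Origin: centre of its underside; y along its length, z up. Take it across its waist, at the origin.
- tool_tray: Fixed shallow blue tool tray, 110 x 240 mm, rim 22 mm high, floor 3 mm above the table; a pencil lies in it along its +x side. Origin: centre of its underside; y along its length.
- slab_edge (a point): Nearest right-hand foot corner, on the table, of the tall mould slab (0.47 m high) that stands on edge in the middle of the table and runs straight back from here, 0.13 m thick towards +y and 0.64 m long towards +x. Fixed: pass in front of it, not through it.
- jar: Glass jar with a green lid, 69 mm across, 84 mm high, a bystander. Origin: centre of its foot.
- rubber: Green rubber mixing bowl, 126 mm across, 71 mm high, a bystander. Origin: centre of its foot.
- block: Cork sanding block, 66 x 110 x 31 mm, a bystander. Origin: centre of its underside.

How it is judged:
By the outcome, as a careful person would: the job done as asked, in the order asked, and still so for the second after the job is handed in, with the robot touching nothing.
Of ring_1, ring_2, ring_3 only 2 to 3 are there at a start; the rules pass over those that are not, and their reading is None.
At some moment in a run one of ring_1, ring_2, ring_3, cap may be knocked a few centimetres aside while the robot is not near it.
Once in a run the grip may slacken for a moment while it holds something.
It also fails if it takes over 208 s, if anything falls off the work surface, if the arm or the gripper's body presses on something with over 40 N, if the wrist force passes 120 N, or if a joint passes its speed limit or range.

ROBOT

A 6-joint arm with a two-finger parallel gripper is mounted at the origin on a cart in front of the work surface, level with it; the furniture and walls round the work are solid. World frame = base frame: x ahead of the robot, y to its left, z up, the work surface at z = 0. Lengths are in mm, angles in rad, forces in N, time in s.
With the tool pointing down it reaches from about 250 to 725 mm from the base axis. Payload 9.7 kg.
Tool frame: the origin (TCP) lies at the very end of the fingers, on their centre line; the grasp point (between the pads) lies 19 mm behind it; y points along the fingers, z is the direction in which the jaws open and shut, and the axes are right-handed (so a half turn about y gives the same grasp; the last joint's range is limited). The gripper opens to 85 mm and grips with 20 to 120 N. Pads are 22 mm wide; open, the fingers measure 114 mm over their backs; the gripper's body (76 mm by 85 mm) begins 54 mm behind the grasp point. The pads swing forward as they close: fully open they stand 13 mm farther back than shut.
Start: joints at [1.202, 0.087, 0.176, 1.66, 0, 1.571], TCP at [198.27, 513.016, 231.284] pointing down, gripper open.
Joint ranges: [-3.13, 3.13], [-0.85, 1.81], [-1.15, 1.24], [-2.2, 2.28], [-1.44, 1.52], [-3.14, 3.14]. Speed limits (rad/s): [2.22, 2.22, 2.57, 3.14, 3.14, 3.14].

INTERFACE

Orientations are given as a rotation vector (axis times angle).
In Python, from plant import robot gives the robot as it stands. The module is installed in compiled form; this text tells all that it offers.
- The arm moves only by the shell command python3 -m jog 'ROWS' [FORCE]. ROWS is JSON, a list of rows, each an object of numbers: "claw": the closure, from 0 (fully open) to 1 (shut); "x", "y", "z": the shift along the world's x, y, z in m; "ax", "ay", "az": the turn, a rotation vector about the world's x, y, z in rad. A call has 1 to 5 rows; each row shifts and turns the commanded pose from where the row before left it; what a row does not reach is not made up. A row lasts 1/8 s, in which the tool goes at most 62.5 mm and 10.7 degrees, less where a joint would pass 70% of its speed; a pose out of reach is approached as far as the arm can. A call with a gripper value outside its range is refused whole. The fingers move at their own pace and stop on an object; FORCE is the grip in N (left out, the last holds). Time passes only in rows, so rows that do not move let the fingers close. It gives the time, the measured TCP pose, the force and the opening at its end, in the units of the state.
- robot.get_state(): the state, without advancing time (a new reading comes with each control period).
- robot.camera(name): name is "scene" or "side" or "wrist"; returns a dict with "img" (384x512x3 uint8, red, green, blue), "z_map" (384x512 float32, mm along the optical axis (not along the pixel's ray), 0 where there is no reading), "fov_y" (degrees; the focal length in pixels is half the picture's height over the tangent of half this angle, whatever the lens; pixels are square), "cx", "cy" (the principal point, pixels), "R" (3x3) and "t" (3): a world point X has camera coordinates R X + t; the wrist camera has in their place "T_tool_cam" (4x4, takes a point from camera to tool coordinates, whose origin is the TCP and whose axes are the tool frame's). Camera axes: x right, y down, z forward; pixel columns grow to the right and rows downward; lengths in mm; the calibration is good to about 2 mm. The wrist camera is an equidistant fisheye: a pixel r from the principal point sees the ray r / f radians off the axis. A picture is of the moment at which its call begins: read the wrist's pose just before it.
- robot.close_job(): hands the job in, once; it reports no verdict.
The state is a dict: "time_s": time; "q": joint angles; "joint_velocities": joint speeds; "joint_efforts": joint torques, N m; "eef_pos": TCP position; "eef_rot": TCP orientation; "wrist_force": force on the tool from outside, world axes, zero at the start; "torque": the same for the moment, N m; "grip_width": opening from 0.0 (shut) to 1.0 (fully open).
Only numpy, scipy, OpenCV 4.12 (cv2) and the standard library are available. Lean on these libraries where they do the work, as an engineer would, in place of code of your own. Each camera call takes 0.05 s, during which the arm holds its last target. There are 200 camera calls.

## Working session

There is one attempt and no reset: what is moved stays moved. The work goes in short steps, Python scripts to look and compute and a shell command to move; the robot and the scene stay as the last step left them, time stands still between calls to the robot, and variables do not carry over. Pictures are saved under pics/ and viewed, about 12 in all and at most 16, crops included, and the job is handed in when it is done.

```bash
mkdir -p pics
cat > h.py <<'E'
import numpy as np, cv2
from plant import robot
from scipy.spatial.transform import Rotation as Ro
def cam(n):
    s=robot.get_state(); c=robot.camera(n); c['s']=s; c['f']=192/np.tan(np.radians(c['fov_y']/2)); c['n']=n; return c
def pts(c):
    z=c['z_map']; v,u=np.mgrid[0:384,0:512]
    x=(u-c['cx'])/c['f']; y=(v-c['cy'])/c['f']
    if c['n']=='wrist':
        r=np.hypot(x,y); k=np.where(r>1e-6,np.tan(np.minimum(r,1.5))/np.maximum(r,1e-6),1); x=x*k;y=y*k
        P=np.stack([x*z,y*z,z],-1); T=np.array(c['T_tool_cam']); P=P@T[:3,:3].T+T[:3,3]
        return P@Ro.from_rotvec(c['s']['eef_rot']).as_matrix().T+np.array(c['s']['eef_pos'])
    P=np.stack([x*z,y*z,z],-1); return (P-np.array(c['t']))@np.array(c['R'])
def save(c,name): cv2.imwrite('pics/'+name,c['img'][:,:,::-1])
E
python3 - <<'E'
from h import *
ims=[]
for n in('scene','side','wrist'):
    c=cam(n); save(c,n+'0.png'); np.savez(n+'0.npz',P=pts(c),img=c['img'],z=c['z_map']); print(n,c['fov_y'],c['cx'],c['cy'],c.get('R'),c.get('t'),c.get('T_tool_cam'))
print(robot.get_state())
E
```

```text
scene 57.32083286257208 254.26448813646442 193.68161916025718 [[ 0.64019698 -0.76820906  0.00163174]
 [-0.52843294 -0.44191617 -0.72489222]
 [ 0.55758986  0.46321154 -0.68886037]] [-380.38346479  326.65456604  866.88870573] None
side 49.21847556301967 254.40395756543793 186.0897016375266 [[ 0.96906123 -0.24617075 -0.01789649]
 [-0.12544871 -0.42879335 -0.89465015]
 [ 0.21256281  0.86921587 -0.44640881]] [-546.10565649  130.82828308 1414.53713873] None
wrist 65.70646984690485 257.58141143586687 193.6991586107675 None None [[-4.64192361e-04  9.56291232e-01  2.92415567e-01 -7.43561441e+01]
 [ 5.81906805e-05 -2.92415572e-01  9.56291342e-01 -1.42114332e+02]
 [ 9.99999891e-01  4.60918997e-04  8.00898371e-05  1.06273800e-01]
 [ 0.00000000e+00  0.00000000e+00  0.00000000e+00  1.00000000e+00]]
{'time_s': 0.15, 'q': array([1.20203732e+00, 8.73392151e-02, 1.75301871e-01, 1.65981131e+00,
       8.34686991e-07, 1.57082122e+00]), 'joint_velocities': array([ 0.0008212 , -0.00064067,  0.00346186, -0.00019474, -0.00036795,
       -0.00036823]), 'joint_efforts': array([ 4.94414471e-04, -5.20763218e+01,  4.65043545e+01,  1.39078780e-02,
       -1.43982942e-05, -1.50257262e-05]), 'eef_pos': array([198.18530573, 512.85459872, 230.7355939 ]), 'eef_rot': array([-1.55239768,  0.28953922, -0.28923344]), 'wrist_force': array([ 0.34511143, -0.70024377,  0.04452962]), 'torque': array([-0.02236523, -0.05650953, -0.00443372]), 'grip_width': 0.9963492650708594}
```

View pics/scene0.png

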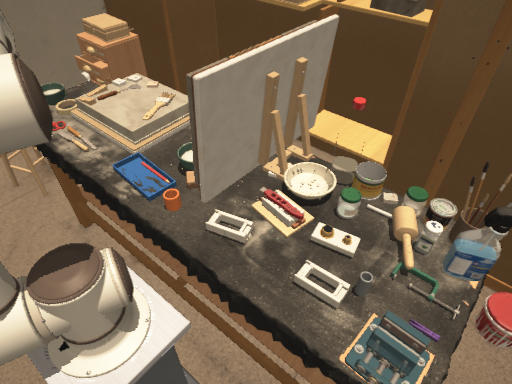

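View pics/side0.png

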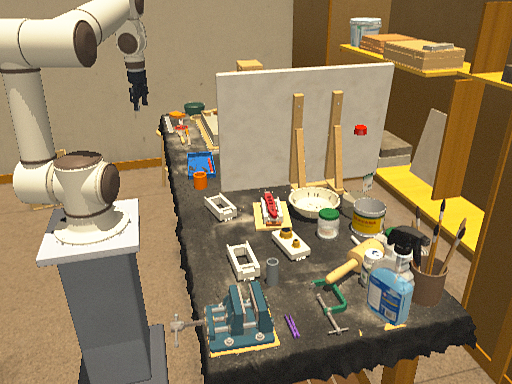

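View pics/wrist0.png

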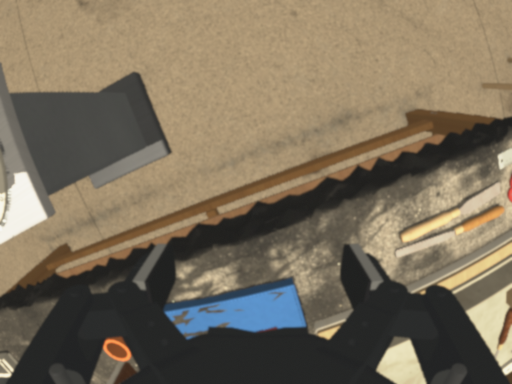

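Two rings (scene px (230,225) and (322,283)), the cap at (335,238), the base with red scraper at (283,207), orange sleeve at (171,199), grey one at (365,284), and the tray at (143,176), left of the slab. Next, measure from the point clouds.

Run:
```python
from h import *
print(Ro.from_rotvec(robot.get_state()['eef_rot']).as_matrix().round(3))
D={n:np.load(n+'0.npz') for n in('scene','side')}
# ortho map: 1.25mm/px? x up, y left ; region x 150..750,y -400..500
S=0.8; W=int(900*S);H=int(600*S)
canvas=np.zeros((H,W,3),np.uint8); zb=np.full((H,W),-1e9)
for n in D:
    P=D[n]['P'].reshape(-1,3); I=D[n]['img'].reshape(-1,3); ok=(D[n]['z'].ravel()>0)&(P[:,2]<150)&(P[:,2]>-20)
    P=P[ok];I=I[ok]
    u=((500-P[:,1])*S).astype(int); v=((750-P[:,0])*S).astype(int); m=(u>=0)&(u<W-1)&(v>=0)&(v<H-1)
    for a,b,z,c in zip(u[m],v[m],P[m,2],I[m]):
        for da in(0,1):
            for db in (0,1):
                if z>zb[b+db,a+da]: zb[b+db,a+da]=z; canvas[b+db,a+da]=c
for g in range(-400,501,100): cv2.line(canvas,(int((500-g)*S),0),(int((500-g)*S),H),(0,255,0),1); cv2.putText(canvas,str(g),(int((500-g)*S),10),0,.4,(255,255,0),1)
for g in range(200,751,100): cv2.line(canvas,(0,int((750-g)*S)),(W,int((750-g)*S)),(0,255,0),1); cv2.putText(canvas,str(g),(0,int((750-g)*S)),0,.4,(255,255,0),1)
cv2.imwrite('pics/ortho.png',canvas[:,:,::-1])
# table height and whites
for n in D:
    P=D[n]['P'];img=D[n]['img'];z=P[...,2]
    ins=(P[...,0]>200)&(P[...,0]<760)&(P[...,1]>-450)&(P[...,1]<500)&(D[n]['z']>0)
    print(n,'table z med',np.median(z[ins&(abs(z)<12)]))
    hsv=cv2.cvtColor(img,cv2.COLOR_RGB2HSV); h,s,val=[hsv[...,i].astype(int) for i in range(3)]
    M={'white':(s<60)&(val>150)&(z>15)&(z<100)&ins,'red':((h<6)|(h>174))&(s>140)&ins&(z<120),'orange':(h>=5)&(h<14)&(s>170)&ins&(z<120),'blue':(h>100)&(h<118)&(s>150)&ins&(z<60),'grey':(h>85)&(h<120)&(s>20)&(s<110)&(z>20)&(z<90)&ins}
    for k,m in M.items():
        k_,lab,st,ce=cv2.connectedComponentsWithStats(m.astype(np.uint8),connectivity=4)
        for i in range(1,k_):
            if st[i,4]<60: continue
            Q=P[lab==i]; zt=np.percentile(Q[:,2],95); T=Q[Q[:,2]>zt-6]
            r=cv2.minAreaRect(T[:,:2].astype(np.float32))
            print(n,k,ce[i].round(),st[i,4],'ztop %.0f'%zt,'rect',np.round(r[0]),np.round(r[1]),round(r[2],1))
```

```text
[[ 0.933 -0.     0.36 ]
 [-0.36  -0.001  0.933]
 [-0.    -1.    -0.001]]
scene table z med 1.0337328175925053
scene white [188. 156.] 99 ztop 70 rect [531. 253.] [ 5. 35.] 24.0
scene white [303. 189.] 101 ztop 52 rect [ 682. -148.] [ 27. 112.] 26.9
scene white [290. 201.] 74 ztop 44 rect [ 622. -121.] [128.  11.] 77.7
scene white [278. 209.] 121 ztop 44 rect [ 571. -112.] [130.  16.] 78.5
scene white [346. 207.] 154 ztop 66 rect [ 710. -285.] [10. 43.] 27.1
scene white [230. 223.] 366 ztop 42 rect [432. -36.] [ 64. 129.] 15.8
scene white [337. 239.] 474 ztop 32 rect [ 596. -310.] [ 64. 130.] 9.8
scene white [323. 281.] 570 ztop 42 rect [ 440. -359.] [ 65. 130.] 2.1
scene red [154. 171.] 73 ztop 12 rect [458. 371.] [145.  10.] 88.3
scene red [282. 203.] 321 ztop 59 rect [ 588. -121.] [155.  27.] 82.8
scene orange [172. 200.] 290 ztop 56 rect [390. 181.] [50. 46.] 56.3
side table z med 0.6173767514547629
side white [254. 176.] 1002 ztop 97 rect [592.  96.] [ 17. 259.] 88.3
side white [299. 199.] 108 ztop 51 rect [672. -99.] [105.  19.] 80.3
side white [220. 204.] 138 ztop 42 rect [431. -39.] [ 64. 123.] 15.3
side white [264. 208.] 63 ztop 44 rect [ 568. -113.] [131.  16.] 82.4
side white [279. 207.] 63 ztop 43 rect [ 616. -124.] [117.  15.] 78.2
side white [329. 226.] 222 ztop 69 rect [ 725. -292.] [26. 58.] 66.7
side white [291. 243.] 308 ztop 32 rect [ 596. -308.] [ 63. 135.] 10.2
side white [244. 259.] 312 ztop 41 rect [ 438. -361.] [ 62. 126.] 2.2
side red [270. 205.] 202 ztop 59 rect [ 590. -120.] [161.  30.] 83.4
side blue [200. 163.] 450 ztop 24 rect [416. 373.] [250. 112.] 85.3
```

View pics/ortho.png

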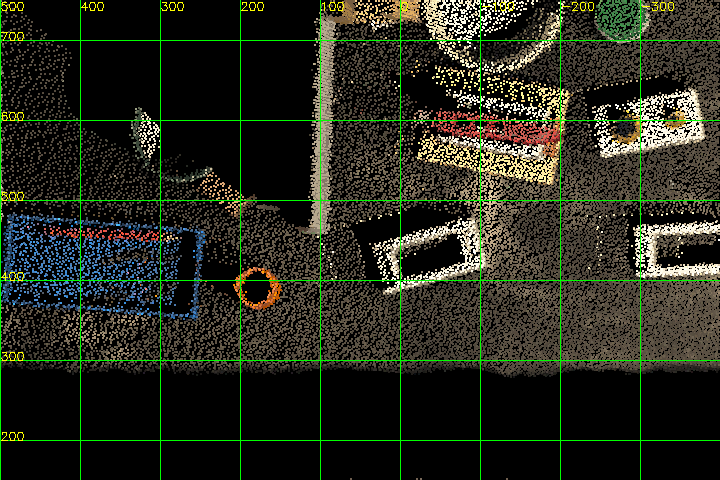

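```bash
python3 -m jog '[{"x":0.026,"y":-0.055,"az":-0.14},{"x":0.026,"y":-0.055,"az":-0.14},{"x":0.026,"y":-0.055,"az":-0.14},{"x":0.026,"y":-0.055,"az":-0.14},{"x":0.026,"y":-0.055,"az":-0.14}]'
python3 -m jog '[{"x":0.01,"y":-0.058,"az":-0.14},{"x":0.01,"y":-0.058,"az":-0.14},{"x":0.01,"y":-0.058,"az":-0.14},{"x":0.01,"y":-0.058,"az":-0.14},{"x":0.01,"y":-0.058,"az":-0.126}]'
python3 - <<'E'
from h import *
D=np.load('scene0.npz');P=D['P'];print(P[276:300:3,365].round(), P[284,355:378:3].round())
print(robot.get_state()['q'].round(3))
E
```

```text
[[ 511. -442.   53.]
 [ 513. -445.   40.]
 [ 487. -452.   64.]
 [ 487. -455.   54.]
 [ 489. -457.   39.]
 [ 491. -460.   25.]
 [ 494. -462.    9.]
 [ 491. -465.    1.]] [[ 510. -426.    0.]
 [ 489. -438.   39.]
 [ 486. -445.   49.]
 [ 487. -452.   55.]
 [ 489. -458.   59.]
 [ 499. -463.   52.]
 [ 542. -464.   -0.]
 [ 547. -470.   -1.]]
[1.202 0.087 0.175 1.66  0.    1.571]invalid input
invalid input
```

```bash
python3 -m jog '[{"claw":0,"x":0.026,"y":-0.055,"z":0,"ax":0,"ay":0,"az":-0.14},{"claw":0,"x":0.026,"y":-0.055,"z":0,"ax":0,"ay":0,"az":-0.14},{"claw":0,"x":0.026,"y":-0.055,"z":0,"ax":0,"ay":0,"az":-0.14},{"claw":0,"x":0.026,"y":-0.055,"z":0,"ax":0,"ay":0,"az":-0.14},{"claw":0,"x":0.026,"y":-0.055,"z":0,"ax":0,"ay":0,"az":-0.14}]'
```

```text
time_s: 0.78
eef_pos: [328.6, 236.2, 231.2]
eef_rot: [-1.404, 0.835, -0.835]
wrist_force: [0.9, 1.0, 0.3]
grip_width: 1.001
```

```bash
python3 -m jog '[{"claw":0,"x":0.01,"y":-0.058,"az":-0.14},{"claw":0,"x":0.01,"y":-0.058,"az":-0.14},{"claw":0,"x":0.01,"y":-0.058,"az":-0.14},{"claw":0,"x":0.01,"y":-0.058,"az":-0.14},{"claw":0,"x":0.01,"y":-0.058,"az":-0.126}]' || python3 -m jog '[{"claw":0,"x":0.01,"y":-0.058,"z":0,"ax":0,"ay":0,"az":-0.14},{"claw":0,"x":0.01,"y":-0.058,"z":0,"ax":0,"ay":0,"az":-0.14},{"claw":0,"x":0.01,"y":-0.058,"z":0,"ax":0,"ay":0,"az":-0.14},{"claw":0,"x":0.01,"y":-0.058,"z":0,"ax":0,"ay":0,"az":-0.14},{"claw":0,"x":0.01,"y":-0.058,"z":0,"ax":0,"ay":0,"az":-0.126}]'
```

```text
time_s: 1.4
eef_pos: [378.1, -53.9, 231.3]
eef_rot: [-1.114, 1.346, -1.347]
wrist_force: [1.6, 0.6, 0.9]
grip_width: 1.002invalid input
```

Run:
```python
from h import *
c=cam('wrist'); save(c,'w1.png'); P=pts(c); np.savez('w1.npz',P=P,img=c['img'],z=c['z_map'])
s=c['s'];print(s['time_s'],s['eef_pos'],s['q'].round(3))
print('z at grid',P[100:384:60,60:500:80,2].round()); print(P[100:384:60,60:500:80,:2].round().tolist())
```

```text
1.4 [378.12713659 -53.94253228 231.33161967] [-0.142 -0.311 -0.186  1.695  0.     1.617]
z at grid [[   0. -342.    2.   39.    1.   -1.]
 [  11. -256.    5.    3.    5.   -1.]
 [  13. -750.    2.    0.   10.   -1.]
 [-753.  282.   -3.    1.  281.   -0.]
 [ 321.  319.  310.  310.  316.  321.]]
[[[117.0, 99.0], [109.0, 99.0], [348.0, 35.0], [440.0, 17.0], [552.0, 3.0], [689.0, -8.0]], [[99.0, 14.0], [110.0, -42.0], [333.0, -39.0], [433.0, -58.0], [540.0, -76.0], [682.0, -98.0]], [[63.0, -74.0], [-192.0, -341.0], [314.0, -119.0], [421.0, -141.0], [533.0, -160.0], [685.0, -198.0]], [[-819.0, -601.0], [336.0, -34.0], [290.0, -217.0], [408.0, -237.0], [428.0, -53.0], [702.0, -323.0]], [[323.0, -30.0], [351.0, -31.0], [370.0, -42.0], [393.0, -46.0], [415.0, -47.0], [442.0, -55.0]]]
```

View pics/w1.png

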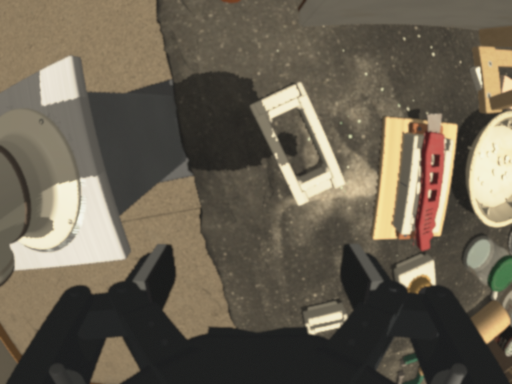

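```bash
cat >> h.py <<'E'
def rect(P,ok,c0,ztop,rad=85,tol=5):
    m=ok&(abs(P[...,2]-ztop)<tol)&(np.hypot(P[...,0]-c0[0],P[...,1]-c0[1])<rad)
    (cx,cy),(w,h),a=cv2.minAreaRect(P[m][:,:2].astype(np.float32))
    th=a if h>w else a-90   # angle of local x (short side)
    return np.array([cx,cy]),(min(w,h),max(w,h)),(th+90)%180-90
def ends(P,ok,c,th,ztop):
    t=np.radians(th); d=P[...,:2]-c; x=d[...,0]*np.cos(t)+d[...,1]*np.sin(t); y=-d[...,0]*np.sin(t)+d[...,1]*np.cos(t)
    for s in(1,-1):
        row=[]
        for a in range(-32,32,4):
            m=ok&(x>=a)&(x<a+4)&(s*y>53)&(s*y<65)&(P[...,2]>5)
            row.append(int(np.median(P[m][:,2]))if m.sum() else -1)
        print('end','+y' if s>0 else '-y',row)
E
python3 - <<'E'
from h import *
D=np.load('w1.npz');P=D['P'];ok=D['z']>0;img=D['img']
c,s,t=rect(P,ok,(432,-37),40);print('A',c,s,t);ends(P,ok,c,t,40)
c,s,t=rect(P,ok,(596,-117),42,110,4);print('foot',c,s,t);ends(P,ok,c,t,42)
c,s,t=rect(P,ok,(596,-117),12,125,4);print('board',c,s,t)
hsv=cv2.cvtColor(img,cv2.COLOR_RGB2HSV);red=((hsv[...,0]<6)|(hsv[...,0]>174))&(hsv[...,1]>140)&ok&(P[...,2]>30)&(P[...,2]<70)
Q=P[red];print('scr',cv2.minAreaRect(Q[:,:2].astype(np.float32)),np.percentile(Q[:,2],[2,20,50,80,98]).round(1))
t=np.radians(-10.5);d=Q[:,:2]-np.median(Q[:,:2],0);y=-d[:,0]*np.sin(t)+d[:,1]*np.cos(t);x=d[:,0]*np.cos(t)+d[:,1]*np.sin(t)
print('med',np.median(Q[:,:2],0))
for a in range(-100,100,10):
    m=(y>=a)&(y<a+10)
    if m.sum()>3: print(a,m.sum(),x[m].min().round(1),x[m].max().round(1),np.median(Q[m,2]).round(1))
E
```

```text
A [431.10430908 -33.43553925] (64.57630157470703, 131.4988555908203) 15.253755569458008
end +y [39, 31, 30, 29, 29, 29, 29, 30, 30, 30, 29, 29, 29, 30, 34, 38]
end -y [38, 39, 39, 39, 29, 29, 29, 29, 29, 29, 29, 29, 38, 39, 39, 39]
foot [ 624.18005371 -123.48794556] (128.7854461669922, 157.8693084716797) -10.13507080078125
end +y [56, 56, 54, -1, -1, 39, 34, 40, 39, -1, -1, -1, -1, 11, 11, 10]
end -y [56, 56, 56, 55, -1, 41, 41, 41, -1, -1, -1, -1, -1, 11, 11, -1]
board [ 623.03137207 -139.8596344 ] (187.8697052001953, 213.09124755859375) -10.798072814941406
scr ((589.2007446289062, -118.2108154296875), (156.13754272460938, 28.5655460357666), 82.8626937866211) [48.2 53.4 55.8 56.7 57.8]
med [ 587.15647264 -107.80693735]
-90 47 2.0 17.5 56.0
-80 83 -1.9 16.9 56.0
-70 97 -5.3 16.8 56.2
-60 81 -7.8 17.5 56.1
-50 81 -8.3 16.0 56.0
-40 84 -7.7 15.8 56.0
-30 113 -7.9 16.1 56.0
-20 112 -7.8 15.9 55.3
-10 85 -7.7 15.6 55.0
0 127 -10.0 15.6 55.7
10 94 -10.6 15.5 55.2
20 126 -12.1 16.2 55.8
30 101 -13.3 15.7 55.2
40 132 -12.9 13.5 56.0
50 138 -12.6 12.6 56.0
60 86 -10.1 11.0 55.7
```

```bash
python3 -m jog '[{"claw":0,"x":0.053,"y":-0.013,"z":-0.02,"ax":0,"ay":0,"az":0.06},{"claw":0,"x":0.053,"y":-0.013,"z":-0.02,"ax":0,"ay":0,"az":0},{"claw":0,"x":0.053,"y":-0.013,"z":-0.02,"ax":0,"ay":0,"az":0},{"claw":0,"x":0.053,"y":-0.013,"z":-0.02,"ax":0,"ay":0,"az":0},{"claw":0,"x":0,"y":0,"z":-0.02,"ax":0,"ay":0,"az":0}]'
python3 - <<'E'
from h import *
c=cam('wrist'); save(c,'w2.png'); P=pts(c); np.savez('w2.npz',P=P,img=c['img'],z=c['z_map'])
ok=c['z_map']>0;hsv=cv2.cvtColor(c['img'],cv2.COLOR_RGB2HSV);red=((hsv[...,0]<6)|(hsv[...,0]>174))&(hsv[...,1]>140)&ok&(P[...,2]>30)&(P[...,2]<70)
Q=P[red];r=cv2.minAreaRect(Q[:,:2].astype(np.float32));print('scr',r,np.percentile(Q[:,2],[2,20,50,80,98]).round(1),c['s']['eef_pos'],c['s']['q'])
t=np.radians(-7.1);d=Q[:,:2]-np.array([590.8,-105]);y=-d[:,0]*np.sin(t)+d[:,1]*np.cos(t);x=d[:,0]*np.cos(t)+d[:,1]*np.sin(t)
for a in range(-100,100,10):
    m=(y>=a)&(y<a+10)
    if m.sum()>3: print(a,m.sum(),x[m].min().round(1),x[m].max().round(1),np.median(Q[m,2]).round(1))
E
```

```text
time_s: 2.08
eef_pos: [592.2, -104.5, 127.0]
eef_rot: [-1.151, 1.304, -1.298]
wrist_force: [-0.4, 0.6, 0.2]
grip_width: 0.998
scr ((590.9945068359375, -118.39798736572266), (156.15313720703125, 25.241920471191406), 81.86573028564453) [48.4 55.8 56.4 57.  58.2] [ 592.24796411 -104.52206893  127.04351122] [-1.74693426e-01  1.99930686e-01  1.00857278e-01  1.47605235e+00
  1.81096612e-05  1.52036951e+00]
-100 11 -2.7 8.9 56.4
-90 149 -6.1 9.8 56.4
-80 194 -7.7 12.9 56.3
-70 232 -10.2 13.0 56.5
-60 226 -10.8 13.5 56.6
-50 200 -10.6 12.5 56.5
-40 257 -11.2 13.7 56.6
-30 394 -10.2 14.3 56.3
-20 64 -9.2 14.2 56.4
0 78 -4.4 8.5 51.7
20 4 -4.2 1.7 55.1
60 7 -6.8 13.9 55.7
```

View pics/w2.png

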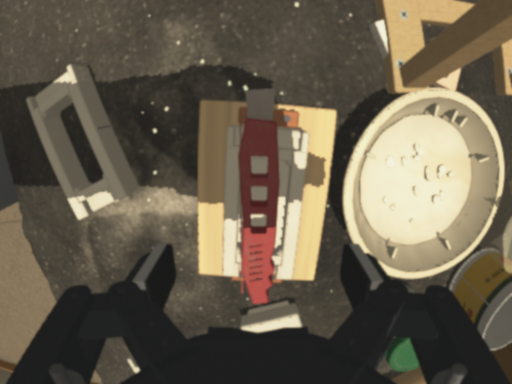

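```bash
python3 -m jog '[{"claw":0.4,"x":0,"y":0,"z":0,"ax":0,"ay":0,"az":-0.015},{"claw":0.4,"x":0,"y":0,"z":-0.03,"ax":0,"ay":0,"az":0},{"claw":0.4,"x":0,"y":0,"z":-0.03,"ax":0,"ay":0,"az":0},{"claw":0.4,"x":0,"y":0,"z":-0.024,"ax":0,"ay":0,"az":0},{"claw":0.4,"x":0,"y":0,"z":0,"ax":0,"ay":0,"az":0}]' 40
python3 -m jog '[{"claw":1,"x":0,"y":0,"z":0,"ax":0,"ay":0,"az":0},{"claw":1,"x":0,"y":0,"z":0,"ax":0,"ay":0,"az":0},{"claw":1,"x":0,"y":0,"z":0,"ax":0,"ay":0,"az":0},{"claw":1,"x":0,"y":0,"z":0,"ax":0,"ay":0,"az":0},{"claw":1,"x":0,"y":0,"z":0,"ax":0,"ay":0,"az":0}]'
python3 -m jog '[{"claw":1,"x":0,"y":0,"z":0.02,"ax":0,"ay":0,"az":0},{"claw":1,"x":0,"y":0,"z":0.03,"ax":0,"ay":0,"az":0},{"claw":1,"x":0,"y":0,"z":0.03,"ax":0,"ay":0,"az":0},{"claw":1,"x":0,"y":0,"z":0.03,"ax":0,"ay":0,"az":0}]'
```

```text
time_s: 2.75
eef_pos: [589.4, -103.7, 47.5]
eef_rot: [-1.141, 1.312, -1.311]
wrist_force: [0.0, 0.4, 0.8]
grip_width: 0.601
time_s: 3.38
eef_pos: [591.4, -104.2, 49.9]
eef_rot: [-1.138, 1.308, -1.313]
wrist_force: [-1.3, 0.4, 8.1]
grip_width: 0.339
time_s: 3.88
eef_pos: [590.4, -104.0, 159.4]
eef_rot: [-1.139, 1.31, -1.312]
wrist_force: [0.6, 0.0, -0.5]
grip_width: 0.335
```

```bash
python3 -m jog '[{"claw":1,"x":-0.055,"y":0.01,"z":0,"ax":0,"ay":0,"az":0},{"claw":1,"x":-0.055,"y":0.01,"z":0,"ax":0,"ay":0,"az":0},{"claw":1,"x":-0.055,"y":0.01,"z":0,"ax":0,"ay":0,"az":0},{"claw":1,"x":-0.055,"y":0.01,"z":0,"ax":0,"ay":0,"az":0}]'
python3 -m jog '[{"claw":1,"x":-0.005,"y":0.0535,"z":0,"ax":0,"ay":0,"az":0},{"claw":1,"x":-0.005,"y":0.0535,"z":0,"ax":0,"ay":0,"az":0},{"claw":1,"x":-0.005,"y":0.0535,"z":0,"ax":0,"ay":0,"az":0},{"claw":1,"x":-0.005,"y":0.0535,"z":0,"ax":0,"ay":0,"az":0.05}]'
python3 -m jog '[{"claw":1,"x":0.0,"y":0.055,"z":0,"ax":0,"ay":0,"az":0},{"claw":1,"x":0.015,"y":0.055,"z":0,"ax":0,"ay":0,"az":0},{"claw":1,"x":0.02,"y":0.055,"z":0,"ax":0,"ay":0,"az":0},{"claw":1,"x":0.023,"y":0.055,"z":0,"ax":0,"ay":0,"az":0},{"claw":1,"x":0,"y":0,"z":-0.02,"ax":0,"ay":0,"az":0}]'
python3 - <<'E'
from h import *
c=cam('wrist'); save(c,'w3.png'); P=pts(c); np.savez('w3.npz',P=P,img=c['img'],z=c['z_map'])
ok=c['z_map']>0;hsv=cv2.cvtColor(c['img'],cv2.COLOR_RGB2HSV);b=(hsv[...,0]>100)&(hsv[...,0]<118)&(hsv[...,1]>150)&ok&(P[...,2]>-10)&(P[...,2]<40)
Q=P[b];print(cv2.minAreaRect(Q[:,:2].astype(np.float32)),c['s']['eef_pos'])
red=((hsv[...,0]<6)|(hsv[...,0]>174))&(hsv[...,1]>140)&ok;Q=P[red]
print([ (np.percentile(Q[m],[3,97],axis=0).round(),m.sum()) for m in (Q[:,2]<40,Q[:,2]>80)])
E
```

```text
time_s: 4.38
eef_pos: [368.8, -63.7, 158.2]
eef_rot: [-1.139, 1.31, -1.312]
wrist_force: [-0.1, -0.7, 1.0]
grip_width: 0.333
time_s: 4.88
eef_pos: [350.0, 151.8, 158.6]
eef_rot: [-1.163, 1.273, -1.274]
wrist_force: [0.4, -0.5, 0.3]
grip_width: 0.337
time_s: 5.5
eef_pos: [409.6, 373.8, 137.3]
eef_rot: [-1.165, 1.273, -1.272]
wrist_force: [-0.5, -1.4, -0.4]
grip_width: 0.333
((0.0, 0.0), (0.0, 0.0), 0.0) [409.63263806 373.78084646 137.26992893]
[(array([[452., 313.,   8.],
       [463., 433.,  11.]]), np.int64(935)), (array([[393., 322., 131.],
       [420., 396., 145.]]), np.int64(949))]
```

View pics/w3.png

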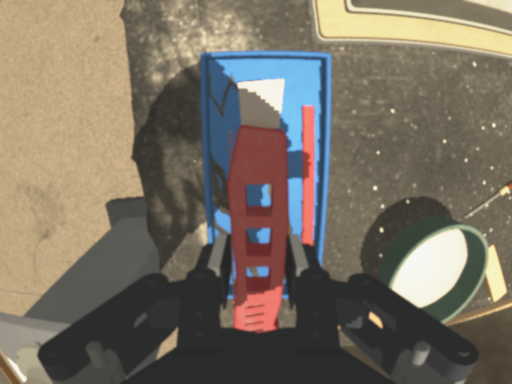

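```bash
python3 - <<'E'
from h import *
D=np.load('w3.npz');P=D['P']
for v,u in((57,267),(150,208),(150,325),(230,208),(200,206),(200,326)): print(v,u,P[v,u].round())
E
python3 -m jog '[{"claw":1,"x":0,"y":0,"z":-0.04,"ax":0,"ay":0,"az":0},{"claw":1,"x":0,"y":0,"z":-0.04,"ax":0,"ay":0,"az":0},{"claw":1,"x":0,"y":0,"z":-0.03,"ax":0,"ay":0,"az":0}]'
```

```text
57 267 [429. 491.  12.]
150 208 [369. 413.  18.]
150 325 [472. 405.  23.]
230 208 [360. 339.  24.]
200 206 [362. 368.  24.]
200 326 [472. 359.  24.]
time_s: 5.92
eef_pos: [408.1, 369.5, 27.0]
eef_rot: [-1.165, 1.275, -1.275]
wrist_force: [-0.4, 0.1, -0.4]
grip_width: 0.337
```

```bash
python3 -m jog '[{"claw":1,"x":0,"y":0,"z":-0.015,"ax":0,"ay":0,"az":0},{"claw":1,"x":0,"y":0,"z":-0.003,"ax":0,"ay":0,"az":0},{"claw":0.5,"x":0,"y":0,"z":0,"ax":0,"ay":0,"az":0},{"claw":0.5,"x":0,"y":0,"z":0,"ax":0,"ay":0,"az":0}]'
python3 -m jog '[{"claw":0.5,"x":0,"y":0,"z":0.03,"ax":0,"ay":0,"az":0},{"claw":0.5,"x":0,"y":0,"z":0.05,"ax":0,"ay":0,"az":0},{"claw":0.5,"x":0,"y":0,"z":0.06,"ax":0,"ay":0,"az":0},{"claw":0,"x":-0.02,"y":-0.05,"z":0.06,"ax":0,"ay":0,"az":0}]'
python3 - <<'E'
from h import *
c=cam('wrist');P=pts(c);ok=c['z_map']>0;hsv=cv2.cvtColor(c['img'],cv2.COLOR_RGB2HSV)
red=((hsv[...,0]<6)|(hsv[...,0]>174))&(hsv[...,1]>140)&ok;Q=P[red&(P[...,0]>300)&(P[...,2]<60)];print(np.percentile(Q,[3,97],axis=0).round(),len(Q),c['s']['eef_pos'])
E
```

```text
time_s: 6.42
eef_pos: [408.8, 370.4, 10.4]
eef_rot: [-1.164, 1.274, -1.274]
wrist_force: [-0.8, -0.5, -0.2]
grip_width: 0.498
time_s: 6.92
eef_pos: [393.2, 332.1, 198.3]
eef_rot: [-1.164, 1.273, -1.273]
wrist_force: [-0.5, -0.1, 0.7]
grip_width: 0.695
[[398. 298.   8.]
 [463. 438.  19.]] 1017 [393.20812889 332.09151526 198.27651009]
```

```bash
python3 -m jog '[{"claw":0,"x":-0.015,"y":-0.055,"z":0.02,"ax":0,"ay":0,"az":0},{"claw":0,"x":-0.015,"y":-0.055,"z":0,"ax":0,"ay":0,"az":0},{"claw":0,"x":-0.008,"y":-0.055,"z":0,"ax":0,"ay":0,"az":0},{"claw":0,"x":0,"y":-0.03,"z":0,"ax":0,"ay":0,"az":0}]'
python3 -m jog '[{"claw":0,"x":0.026,"y":-0.05,"z":0,"ax":0,"ay":0,"az":0},{"claw":0,"x":0.026,"y":-0.05,"z":0,"ax":0,"ay":0,"az":0},{"claw":0,"x":0.026,"y":-0.05,"z":0,"ax":0,"ay":0,"az":0},{"claw":0,"x":0.026,"y":-0.05,"z":0,"ax":0,"ay":0,"az":0},{"claw":0,"x":0.026,"y":-0.03,"z":0,"ax":0,"ay":0,"az":0}]'
python3 - <<'E'
from h import *
c=cam('wrist'); save(c,'w4.png'); P=pts(c); np.savez('w4.npz',P=P,img=c['img'],z=c['z_map']);ok=c['z_map']>0
print(c['s']['eef_pos'])
w=ok&(hsv:=cv2.cvtColor(c['img'],cv2.COLOR_RGB2HSV))[...,1]<70
w=ok&(cv2.cvtColor(c['img'],cv2.COLOR_RGB2HSV)[...,1]<90)
for nm,c0,zt in(('A',(432,-35),39),('foot',(597,-117),41),('cap',(596,-310),30),('B',(440,-360),39)):
    try:
        q,s,t=rect(P,w,c0,zt,80,5);print(nm,q,s,t);ends(P,ok,q,t,zt)
    except Exception as e: print(nm,e)
E
```

```text
time_s: 7.48
eef_pos: [354.2, 134.4, 216.8]
eef_rot: [-1.163, 1.274, -1.276]
wrist_force: [0.6, 1.1, -0.1]
grip_width: 0.999
time_s: 8.1
eef_pos: [485.4, -96.2, 216.4]
eef_rot: [-1.164, 1.275, -1.277]
wrist_force: [-0.1, 0.5, -0.3]
grip_width: 1.0
[485.36230035 -96.2343017  216.38723949]
A [431.43066406 -33.97639465] (65.02241516113281, 131.30381774902344) 15.087030410766602
end +y [39, 33, 30, 30, 30, 29, 30, 30, 30, 29, 30, 30, 30, 29, 38, 38]
end -y [286, 286, 296, 282, 280, 31, 246, 254, 296, 30, 310, 311, 167, 294, 295, 298]
foot [ 613.31652832 -117.08917999] (103.20433044433594, 130.98785400390625) -10.472091674804688
end +y [31, 31, 32, 31, 31, 32, 31, 32, 31, 32, 40, 41, -1, -1, 11, 11]
end -y [31, 31, 31, 31, 31, 31, 32, 37, 41, 41, 41, -1, -1, -1, 11, 11]
cap [ 583.06359863 -300.82525635] (38.8004035949707, 115.13859558105469) 10.133764266967773
end +y [-1, -1, -1, 23, 22, 19, 20, 20, 19, 21, 15, 8, -1, -1, -1, -1]
end -y [-1, -1, -1, 27, -1, -1, -1, -1, -1, -1, -1, -1, -1, -1, -1, -1]
B [ 437.27142334 -308.49029541] (35.839866638183594, 64.64144134521484) -88.33502101898193
end +y [-1, -1, -1, -1, -1, -1, -1, -1, -1, -1, -1, -1, -1, -1, -1, -1]
end -y [-1, -1, -1, -1, -1, -1, -1, -1, -1, -1, -1, -1, -1, -1, -1, -1]
```

View pics/w4.png

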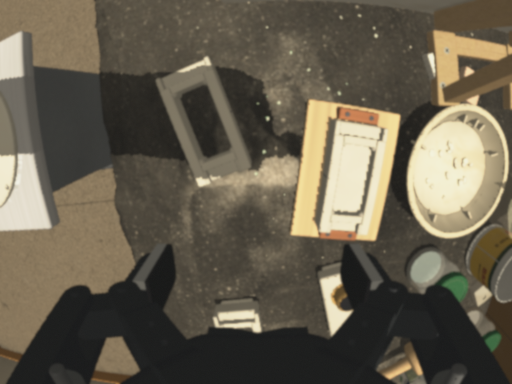

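Run:
```python
from h import *
D=np.load('w4.npz');P=D['P'];ok=D['z']>0;h=cv2.cvtColor(D['img'],cv2.COLOR_RGB2HSV)
m=ok&(P[...,0]<641)
q,s,t=rect(P,m,(597,-117),41,80,4);print('foot',q,s,t);ends(P,ok,q,t,41)
y=ok&(h[...,0]>12)&(h[...,0]<28)&(h[...,1]>70)&(abs(P[...,2]-11)<4)&(np.hypot(P[...,0]-597,P[...,1]+117)<115)&(P[...,0]<660)
print('board',cv2.minAreaRect(P[y][:,:2].astype(np.float32)))
```

```text
foot [ 594.60992432 -113.61815643] (65.00222778320312, 131.13111877441406) -10.636009216308594
end +y [35, 41, 31, 31, 31, 31, 31, 31, 31, 31, 32, 31, 31, 31, 35, 41]
end -y [40, 41, 41, 41, 32, 31, 31, 31, 31, 31, 31, 31, 39, 41, 41, 41]
board ((594.546875, -113.6297607421875), (172.36000061035156, 120.82157897949219), 79.43359375)
```

```bash
python3 -m jog '[{"claw":0,"x":-0.027,"y":0.031,"z":-0.03,"ax":0,"ay":0,"az":0.177},{"claw":0,"x":-0.027,"y":0.0315,"z":-0.03,"ax":0,"ay":0,"az":0.176},{"claw":0,"x":0,"y":0,"z":-0.05,"ax":0,"ay":0,"az":0},{"claw":0,"x":0,"y":0,"z":0,"ax":0,"ay":0,"az":0}]'
python3 - <<'E'
from h import *
s=robot.get_state();R=Ro.from_rotvec(s['eef_rot']).as_matrix();print(s['eef_pos'].round(1),R.round(3),np.degrees(np.arctan2(R[1,2],R[0,2])))
c=cam('wrist');P=pts(c);ok=(c['z_map']>0)&(P[...,2]<60);q,sz,t=rect(P,ok,(431,-34),39);print(q,sz,t)
E
```

```text
time_s: 8.65
eef_pos: [428.7, -30.9, 103.6]
eef_rot: [-1.325, 1.016, -1.01]
wrist_force: [-0.1, -0.2, 0.9]
grip_width: 0.998
[428.7 -30.9 103.6] [[ 0.261 -0.005  0.965]
 [-0.965  0.     0.261]
 [-0.001 -1.    -0.004]] 15.144193079280747
[431.25485229 -33.38967133] (64.6821060180664, 131.52035522460938) 15.362372398376465
```

```bash
python3 -m jog '[{"claw":0,"x":0.0025,"y":-0.0025,"z":-0.03,"ax":0,"ay":0,"az":0.003},{"claw":0,"x":0,"y":0,"z":-0.035,"ax":0,"ay":0,"az":0},{"claw":0,"x":0,"y":0,"z":-0.032,"ax":0,"ay":0,"az":0},{"claw":1,"x":0,"y":0,"z":0,"ax":0,"ay":0,"az":0},{"claw":1,"x":0,"y":0,"z":0,"ax":0,"ay":0,"az":0}]' 60
python3 -m jog '[{"claw":1,"x":0,"y":0,"z":0,"ax":0,"ay":0,"az":0},{"claw":1,"x":0,"y":0,"z":0,"ax":0,"ay":0,"az":0}]'
```

```text
time_s: 9.32
eef_pos: [434.8, -34.1, 11.4]
eef_rot: [-1.322, 1.009, -1.012]
wrist_force: [0.6, -1.0, -2.0]
grip_width: 0.74
time_s: 9.57
eef_pos: [434.7, -34.0, 10.9]
eef_rot: [-1.322, 1.008, -1.013]
wrist_force: [-1.3, 0.9, 7.3]
grip_width: 0.736
```

```bash
python3 -m jog '[{"claw":1,"x":0,"y":0,"z":0.03,"ax":0,"ay":0,"az":0},{"claw":1,"x":0,"y":0,"z":0.05,"ax":0,"ay":0,"az":0},{"claw":1,"x":0,"y":0,"z":0.05,"ax":0,"ay":0,"az":-0.15},{"claw":1,"x":0.02,"y":-0.01,"z":0,"ax":0,"ay":0,"az":-0.15},{"claw":1,"x":0,"y":0,"z":0,"ax":0,"ay":0,"az":-0.153}]'
cat >> h.py <<'E'
def yaw(s):
    R=Ro.from_rotvec(s['eef_rot']).as_matrix(); return np.degrees(np.arctan2(R[1,2],R[0,2]))
def held(name=None):
    c=cam('wrist')
    if name: save(c,name)
    P=pts(c); s=c['s']; R=Ro.from_rotvec(s['eef_rot']).as_matrix(); L=(P-s['eef_pos'])@R # tool coords
    ok=(c['z_map']>0)&(abs(L[...,2])<38)&(L[...,0]>-110)&(L[...,0]<90)&(L[...,1]>-60)&(L[...,1]<25)
    return c,L,ok
E
python3 - <<'E'
from h import *
c,L,ok=held('w5.png');s=c['s'];print(s['eef_pos'],yaw(s),s['grip_width'],s['wrist_force'],ok.sum())
Q=L[ok]
for a in range(-100,30,6):
    m=(Q[:,0]>=a)&(Q[:,0]<a+6)
    if m.sum()>5: print(a,m.sum(),np.percentile(Q[m,1],[5,50,95]).round(),np.percentile(Q[m,2],[2,98]).round())
E
```

```text
time_s: 10.2
eef_pos: [454.6, -44.2, 140.1]
eef_rot: [-1.111, 1.347, -1.35]
wrist_force: [-0.2, 0.5, -2.2]
grip_width: 0.735
[454.55994233 -44.18154491 140.05017289] -10.969168826457528 0.734735587048378 [-0.18351773  0.49522291 -2.18608351] 23899
-70 1572 [-28. -19.  -4.] [-30.  30.]
-64 2307 [-29. -19. -18.] [-30.  30.]
-58 2628 [-29. -20. -18.] [-30.  30.]
-52 2449 [-29. -28. -26.] [-30.  30.]
-46 1536 [-29. -28. -26.] [-30.  31.]
-40 868 [-29. -28. -21.] [-31.  31.]
-34 964 [-29. -28.  -7.] [-31.  31.]
-28 913 [-29. -28.  -5.] [-31.  31.]
-22 877 [-29. -28.  -6.] [-31.  31.]
-16 2489 [-58. -33. -15.] [-37.  38.]
-10 1235 [-44. -29. -10.] [-34.  35.]
-4 1025 [-43. -29.  -7.] [-32.  33.]
2 859 [-39. -28.  -7.] [-31.  32.]
8 699 [-34. -28.  -7.] [-31.  32.]
14 601 [-29. -28.  -4.] [-30.  32.]
20 556 [-29. -28.  -6.] [-30.  31.]
26 463 [-29. -28.  -5.] [-30.  32.]
```

View pics/w5.png

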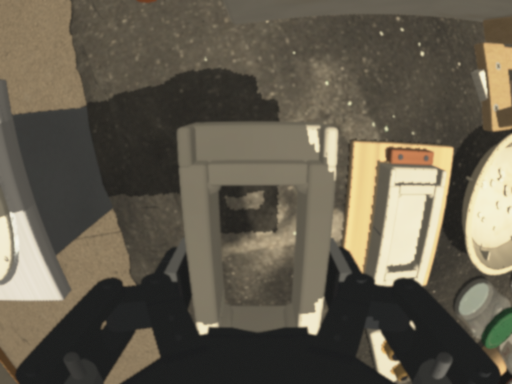

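```bash
python3 -m jog '[{"claw":1,"x":0.0466,"y":-0.0237,"z":0,"ax":0,"ay":0,"az":0.006},{"claw":1,"x":0.0466,"y":-0.0237,"z":0,"ax":0,"ay":0,"az":0},{"claw":1,"x":0.0465,"y":-0.0238,"z":0,"ax":0,"ay":0,"az":0},{"claw":1,"x":0,"y":0,"z":-0.03,"ax":0,"ay":0,"az":0},{"claw":1,"x":0,"y":0,"z":0,"ax":0,"ay":0,"az":0}]'
python3 - <<'E'
from h import *
D=np.load('w4.npz');P=D['P'];ok=D['z']>0
b=ok&(P[...,0]>640)&(P[...,0]<780)&(P[...,1]<-40)&(P[...,1]>-190)&(P[...,2]>30)&(P[...,2]<90);Q=P[b];print('bowl',Q[:,0].min(),Q[np.argsort(Q[:,0])[:20]].mean(0))
c,L,ok=held();s=c['s'];print(s['eef_pos'],yaw(s),s['wrist_force'],'end',np.percentile(L[ok&(L[...,1]<-15)][:,0],[.2,1]),'top',np.median(L[ok&(L[...,0]<-45)&(L[...,0]>-52)][:,1]))
E
```

```text
time_s: 10.88
eef_pos: [591.6, -114.8, 106.2]
eef_rot: [-1.123, 1.344, -1.336]
wrist_force: [-0.3, -0.3, -3.2]
grip_width: 0.737
bowl 660.1021116739793 [ 660.67011557 -110.95167428   48.70707772]
[ 591.64149415 -114.81440847  106.20480147] -10.22246066382025 [-0.25110548 -0.31566619 -3.17021965] end [-67.09097105 -66.72057652] top -27.772281568083827
```

```bash
python3 -m jog '[{"claw":1,"x":0.0028,"y":0.0,"z":-0.02,"ax":0,"ay":0,"az":-0.006},{"claw":1,"x":0,"y":0,"z":-0.02,"ax":0,"ay":0,"az":0},{"claw":1,"x":0,"y":0,"z":-0.008,"ax":0,"ay":0,"az":0},{"claw":1,"x":0,"y":0,"z":0,"ax":0,"ay":0,"az":0}]'
python3 - <<'E'
from h import *
c,L,ok=held();s=c['s'];print(s['eef_pos'],yaw(s),s['wrist_force'])
P=pts(c);ok=c['z_map']>0;h=cv2.cvtColor(c['img'],cv2.COLOR_RGB2HSV)
y=ok&(h[...,0]>12)&(h[...,0]<28)&(h[...,1]>70)&(abs(P[...,2]-11)<5)&(np.hypot(P[...,0]-597,P[...,1]+117)<115)&(P[...,0]<660)
print('board',cv2.minAreaRect(P[y][:,:2].astype(np.float32)))
E
```

```text
time_s: 11.42
eef_pos: [595.5, -114.7, 60.7]
eef_rot: [-1.116, 1.345, -1.344]
wrist_force: [-1.0, -0.0, -2.4]
grip_width: 0.729
[ 595.47286234 -114.71493369   60.7170685 ] -10.637305253422234 [-1.03670283 -0.04515127 -2.43198674]
board ((594.8171997070312, -113.65144348144531), (171.874755859375, 120.65425109863281), 79.00948333740234)
```

```bash
python3 -m jog '[{"claw":1,"x":-0.0008,"y":0.0,"z":-0.005,"ax":0,"ay":0,"az":0},{"claw":1,"x":0,"y":0,"z":-0.004,"ax":0,"ay":0,"az":0},{"claw":1,"x":0,"y":0,"z":-0.003,"ax":0,"ay":0,"az":0},{"claw":1,"x":0,"y":0,"z":-0.003,"ax":0,"ay":0,"az":0},{"claw":1,"x":0,"y":0,"z":-0.001,"ax":0,"ay":0,"az":0}]'
```

```text
time_s: 12.1
eef_pos: [594.9, -115.0, 44.9]
eef_rot: [-1.115, 1.345, -1.345]
wrist_force: [-3.2, 1.3, 5.0]
grip_width: 0.74
```

```bash
python3 -m jog '[{"claw":0.12,"x":0,"y":0,"z":0,"ax":0,"ay":0,"az":0},{"claw":0.12,"x":0,"y":0,"z":0,"ax":0,"ay":0,"az":0},{"claw":0.12,"x":0,"y":0,"z":0.03,"ax":0,"ay":0,"az":0},{"claw":0.12,"x":0,"y":0,"z":0.06,"ax":0,"ay":0,"az":0},{"claw":0,"x":-0.03,"y":-0.05,"z":0.06,"ax":0,"ay":0,"az":0}]'
python3 -m jog '[{"claw":0,"x":-0.03,"y":-0.05,"z":0.02,"ax":0,"ay":0,"az":0.05},{"claw":0,"x":-0.03,"y":-0.05,"z":0.02,"ax":0,"ay":0,"az":0.05},{"claw":0,"x":-0.03,"y":-0.03,"z":0,"ax":0,"ay":0,"az":0.05},{"claw":0,"x":0,"y":0,"z":0,"ax":0,"ay":0,"az":0.05}]'
python3 - <<'E'
from h import *
c=cam('wrist'); save(c,'w6.png'); P=pts(c); np.savez('w6.npz',P=P,img=c['img'],z=c['z_map']);ok=(c['z_map']>0)
print(c['s']['eef_pos'],yaw(c['s']))
w=ok&(cv2.cvtColor(c['img'],cv2.COLOR_RGB2HSV)[...,1]<90)
for nm,c0,zt in(('stack',(594,-113),73),('cap',(596,-310),30),('B',(440,-360),39)):
    q,s,t=rect(P,w&(P[...,0]<645),c0,zt,82,4);print(nm,q,s,t);ends(P,ok,q,t,zt)
m=w&(np.hypot(P[...,0]-594,P[...,1]+113)<70)&(P[...,2]>60);print('top',np.percentile(P[m][:,2],[50,90,98]))
E
```

```text
time_s: 12.72
eef_pos: [573.4, -151.2, 182.0]
eef_rot: [-1.116, 1.341, -1.343]
wrist_force: [0.3, -1.2, -0.6]
grip_width: 0.998
time_s: 13.22
eef_pos: [481.0, -284.5, 220.6]
eef_rot: [-1.215, 1.199, -1.202]
wrist_force: [0.2, 1.2, -0.3]
grip_width: 1.002
[ 480.9550885  -284.50370458  220.57378253] 0.6881919706303828
stack [ 591.9576416  -128.62150574] (64.44287109375, 102.41254425048828) -10.265403747558594
end +y [-1, -1, -1, -1, -1, -1, 27, 27, 27, 27, 28, 30, 38, 39, -1, -1]
end -y [11, 17, 24, 24, 24, 24, 24, 24, 24, 24, 24, 24, 24, 24, 12, 11]
cap [ 596.70373535 -307.20471191] (64.45681762695312, 132.17141723632812) 10.097665786743164
end +y [27, 29, 29, 29, 29, 29, 29, 28, 29, 28, 29, 29, 29, 29, 29, 29]
end -y [27, 29, 29, 29, 29, 29, 29, 29, 29, 29, 29, 29, 29, 29, 29, 29]
B [ 438.91577148 -356.93740845] (64.2414779663086, 132.65184020996094) 2.180870532989502
end +y [39, 37, 290, 291, 300, 29, 284, 287, 248, 30, 29, 30, 29, 30, 37, 38]
end -y [39, 39, 39, 39, 29, 30, 29, 29, 29, 29, 30, 29, 38, 39, 38, 38]
top [72.63502936 74.10760049 74.77935969]
```

View pics/w6.png

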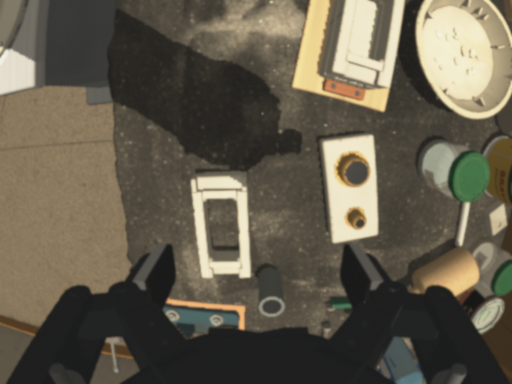

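```bash
python3 -m jog '[{"claw":0,"x":-0.021,"y":-0.036,"z":-0.03,"ax":0,"ay":0,"az":0.026},{"claw":0,"x":-0.021,"y":-0.0364,"z":-0.03,"ax":0,"ay":0,"az":0},{"claw":0,"x":0,"y":0,"z":-0.055,"ax":0,"ay":0,"az":0},{"claw":0,"x":0,"y":0,"z":0,"ax":0,"ay":0,"az":0}]'
python3 - <<'E'
from h import *
s=robot.get_state();print(s['eef_pos'].round(1),yaw(s))
c=cam('wrist');P=pts(c);ok=(c['z_map']>0)&(P[...,2]<60);q,sz,t=rect(P,ok,(439,-357),39);print(q,sz,t)
E
```

```text
time_s: 13.78
eef_pos: [438.6, -353.2, 100.8]
eef_rot: [-1.228, 1.187, -1.174]
wrist_force: [0.3, -0.4, 0.7]
grip_width: 0.996
[ 438.6 -353.2  100.8] 2.2390057303996205
[ 439.14810181 -357.2399292 ] (64.76862335205078, 131.82803344726562) 2.3372745513916016
```

```bash
python3 -m jog '[{"claw":0,"x":0.0,"y":-0.004,"z":-0.03,"ax":0,"ay":0,"az":0},{"claw":0,"x":0,"y":0,"z":-0.033,"ax":0,"ay":0,"az":0},{"claw":0,"x":0,"y":0,"z":-0.030,"ax":0,"ay":0,"az":0},{"claw":0,"x":0,"y":0,"z":0,"ax":0,"ay":0,"az":0}]' 60
python3 -m jog '[{"claw":1,"x":0,"y":0,"z":0,"ax":0,"ay":0,"az":0},{"claw":1,"x":0,"y":0,"z":0,"ax":0,"ay":0,"az":0},{"claw":1,"x":0,"y":0,"z":0,"ax":0,"ay":0,"az":0}]'
python3 -m jog '[{"claw":1,"x":0,"y":0,"z":0.03,"ax":0,"ay":0,"az":0},{"claw":1,"x":0,"y":0,"z":0.05,"ax":0,"ay":0,"az":0},{"claw":1,"x":0.03,"y":0.04,"z":0.05,"ax":0,"ay":0,"az":-0.11},{"claw":1,"x":0.03,"y":0.055,"z":0.02,"ax":0,"ay":0,"az":-0.115},{"claw":1,"x":0.03,"y":0.055,"z":0,"ax":0,"ay":0,"az":0}]'
python3 -m jog '[{"claw":1,"x":0.03,"y":0.05,"z":0,"ax":0,"ay":0,"az":0},{"claw":1,"x":0.025,"y":0.045,"z":0,"ax":0,"ay":0,"az":0},{"claw":1,"x":0,"y":0,"z":0,"ax":0,"ay":0,"az":0},{"claw":1,"x":0,"y":0,"z":0,"ax":0,"ay":0,"az":0}]'
cat >> h.py <<'E'
def rep(name=None):
    c,L,ok=held(name);s=c['s'];e=ok&(L[...,1]<-15)
    print('tcp',s['eef_pos'].round(1),'yaw',round(yaw(s),2),'F',s['wrist_force'].round(1),'w',round(s['grip_width'],3),'end',np.percentile(L[e][:,0],[.2,1]).round(1),'top',np.median(L[ok&(L[...,0]<-45)&(L[...,0]>-52)][:,1]).round(1))
    P=pts(c);ok=c['z_map']>0;h=cv2.cvtColor(c['img'],cv2.COLOR_RGB2HSV)
    y=ok&(h[...,0]>12)&(h[...,0]<28)&(h[...,1]>70)&(abs(P[...,2]-11)<5)&(np.hypot(P[...,0]-597,P[...,1]+117)<115)&(P[...,0]<660)
    r=cv2.minAreaRect(P[y][:,:2].astype(np.float32));print('board',np.round(r[0],1),np.round(r[1],1),round(r[2],1))
    return c
E
python3 -c "
from h import *
rep()"
```

```text
time_s: 14.32
eef_pos: [441.2, -358.3, 12.5]
eef_rot: [-1.228, 1.179, -1.179]
wrist_force: [-0.2, 0.3, 0.9]
grip_width: 1.004
time_s: 14.7
eef_pos: [442.0, -359.6, 14.9]
eef_rot: [-1.227, 1.176, -1.183]
wrist_force: [-0.9, 1.8, 6.7]
grip_width: 0.735
time_s: 15.32
eef_pos: [527.3, -215.4, 159.0]
eef_rot: [-1.112, 1.341, -1.35]
wrist_force: [0.3, -0.4, -3.8]
grip_width: 0.734
time_s: 15.82
eef_pos: [580.7, -121.1, 155.9]
eef_rot: [-1.116, 1.343, -1.344]
wrist_force: [1.2, -0.9, -2.3]
grip_width: 0.737
tcp [ 580.7 -121.1  155.9] yaw -10.56 F [ 1.2 -0.9 -2.3] w 0.737 end [-68.2 -67.1] top -23.8
board [ 597.3 -110.4] [172.3 115.2] 83.1
```

```bash
python3 -m jog '[{"claw":1,"x":0.0135,"y":0.0055,"z":-0.02,"ax":0,"ay":0,"az":0},{"claw":1,"x":0,"y":0,"z":-0.03,"ax":0,"ay":0,"az":0},{"claw":1,"x":0,"y":0,"z":-0.01,"ax":0,"ay":0,"az":0},{"claw":1,"x":0,"y":0,"z":0,"ax":0,"ay":0,"az":0},{"claw":1,"x":0,"y":0,"z":0,"ax":0,"ay":0,"az":0}]'
python3 -c "
from h import *
rep()"
```

```text
time_s: 16.5
eef_pos: [594.5, -116.0, 95.9]
eef_rot: [-1.115, 1.343, -1.345]
wrist_force: [0.2, -0.1, -2.1]
grip_width: 0.735
tcp [ 594.5 -116.    95.9] yaw -10.62 F [ 0.2 -0.1 -2.1] w 0.735 end [-68.3 -67.2] top -23.9
board [605.7 -40.7] [ 25.9 114.8] 80.1
```

```bash
python3 -m jog '[{"claw":1,"x":0,"y":0.0005,"z":-0.005,"ax":0,"ay":0,"az":0},{"claw":1,"x":0,"y":0,"z":-0.004,"ax":0,"ay":0,"az":0},{"claw":1,"x":0,"y":0,"z":-0.003,"ax":0,"ay":0,"az":0},{"claw":1,"x":0,"y":0,"z":-0.003,"ax":0,"ay":0,"az":0},{"claw":1,"x":0,"y":0,"z":-0.001,"ax":0,"ay":0,"az":0}]'
```

```text
time_s: 17.18
eef_pos: [594.0, -115.1, 80.9]
eef_rot: [-1.115, 1.343, -1.345]
wrist_force: [-8.6, 2.7, 17.7]
grip_width: 0.735
```

```bash
python3 -m jog '[{"claw":0.12,"x":0,"y":0,"z":0,"ax":0,"ay":0,"az":0},{"claw":0.12,"x":0,"y":0,"z":0,"ax":0,"ay":0,"az":0},{"claw":0.12,"x":0,"y":0,"z":0.03,"ax":0,"ay":0,"az":0},{"claw":0.12,"x":0,"y":0,"z":0.06,"ax":0,"ay":0,"az":0},{"claw":0,"x":-0.01,"y":-0.04,"z":0.06,"ax":0,"ay":0,"az":0}]'
python3 - <<'E'
from h import *
c=cam('wrist'); P=pts(c); ok=(c['z_map']>0)&(P[...,2]<115);print(c['s']['eef_pos'])
q,s,t=rect(P,ok,(594,-113),104,82,5);print('stack',q,s,t);ends(P,ok,q,t,104)
m=ok&(np.hypot(P[...,0]-594,P[...,1]+113)<75)
print(np.histogram(P[m][:,2],np.arange(90,116,2)))
E
python3 -m jog '[{"claw":0,"x":0.0,"y":-0.055,"z":0,"ax":0,"ay":0,"az":0.12},{"claw":0,"x":0.0,"y":-0.055,"z":0,"ax":0,"ay":0,"az":0.12},{"claw":0,"x":0,"y":-0.035,"z":0,"ax":0,"ay":0,"az":0.12},{"claw":0,"x":0,"y":0,"z":0,"ax":0,"ay":0,"az":0}]'
python3 - <<'E'
from h import *
c=cam('wrist'); P=pts(c); ok=(c['z_map']>0)&(P[...,2]<115);print(c['s']['eef_pos'],yaw(c['s']))
q,s,t=rect(P,ok,(596.7,-307.2),29,82,5);print('cap',q,s,t)
q,s,t=rect(P,ok,(594,-113),104,82,5);print('stack',q,s,t);ends(P,ok,q,t,104)
E
```

```text
time_s: 17.8
eef_pos: [585.7, -148.4, 222.1]
eef_rot: [-1.117, 1.342, -1.342]
wrist_force: [1.0, -1.4, 0.7]
grip_width: 0.999
[ 585.71098353 -148.43489816  222.13169135]
stack [ 594.87567139 -112.83782959] (64.77481079101562, 131.36151123046875) -10.451759338378906
end +y [105, 97, 95, 95, 95, 95, 95, 96, 95, 96, 95, 96, 96, 96, 103, 105]
end -y [105, 105, 105, 104, 95, 96, 95, 95, 95, 95, 95, 96, 104, 105, 105, 105]
(array([  45,   77,  793,  664,   80,  105,  573, 3466,  630,    0,    0,
          0]), array([ 90,  92,  94,  96,  98, 100, 102, 104, 106, 108, 110, 112, 114]))
time_s: 18.35
eef_pos: [585.0, -297.0, 219.2]
eef_rot: [-1.286, 1.082, -1.08]
wrist_force: [-0.6, -0.2, 0.4]
grip_width: 0.998
[ 584.97825434 -296.98853678  219.21574433] 9.897179723988593
cap [ 597.37768555 -307.7980957 ] (64.85051727294922, 131.29779052734375) 10.06494140625
stack [ 589.37738037 -141.98394775] (64.41131591796875, 72.9293212890625) -10.478340148925781
end +y [-1, -1, -1, -1, -1, -1, -1, -1, -1, 26, 27, 27, 27, 32, -1, -1]
end -y [11, 11, 11, 11, 11, 10, 11, 11, 11, 11, 11, 11, 10, 11, 11, 11]
```

```bash
python3 -m jog '[{"claw":0,"x":0.0124,"y":-0.0108,"z":-0.04,"ax":0,"ay":0,"az":0.003},{"claw":0,"x":0,"y":0,"z":-0.04,"ax":0,"ay":0,"az":0},{"claw":0,"x":0,"y":0,"z":-0.04,"ax":0,"ay":0,"az":0},{"claw":0,"x":0,"y":0,"z":0,"ax":0,"ay":0,"az":0},{"claw":0,"x":0,"y":0,"z":0,"ax":0,"ay":0,"az":0}]'
python3 - <<'E'
from h import *
s=robot.get_state();print(s['eef_pos'].round(1),yaw(s))
c=cam('wrist');P=pts(c);ok=(c['z_map']>0)&(P[...,2]<60);q,sz,t=rect(P,ok,(597,-307.5),29);print(q,sz,t)
E
```

```text
time_s: 19.02
eef_pos: [598.5, -304.9, 102.4]
eef_rot: [-1.288, 1.075, -1.078]
wrist_force: [0.8, 0.3, 1.0]
grip_width: 0.998
[ 598.5 -304.9  102.4] 10.212945835755773
[ 597.41937256 -307.44833374] (64.63807678222656, 131.4855194091797) 10.176776885986328
```

```bash
python3 -m jog '[{"claw":0,"x":-0.0015,"y":-0.0025,"z":-0.03,"ax":0,"ay":0,"az":0},{"claw":0,"x":0,"y":0,"z":-0.035,"ax":0,"ay":0,"az":0},{"claw":0,"x":0,"y":0,"z":-0.031,"ax":0,"ay":0,"az":0},{"claw":0,"x":0,"y":0,"z":0,"ax":0,"ay":0,"az":0}]' 60
python3 -m jog '[{"claw":1,"x":0,"y":0,"z":0,"ax":0,"ay":0,"az":0},{"claw":1,"x":0,"y":0,"z":0,"ax":0,"ay":0,"az":0},{"claw":1,"x":0,"y":0,"z":0,"ax":0,"ay":0,"az":0}]'
python3 -m jog '[{"claw":1,"x":0,"y":0,"z":0.03,"ax":0,"ay":0,"az":0},{"claw":1,"x":0,"y":0,"z":0.05,"ax":0,"ay":0,"az":0},{"claw":1,"x":0,"y":0,"z":0.05,"ax":0,"ay":0,"az":0},{"claw":1,"x":0.0,"y":0,"z":0.05,"ax":0,"ay":0,"az":0},{"claw":1,"x":0,"y":0,"z":0,"ax":0,"ay":0,"az":0}]'
python3 -c "
from h import *
rep('w7.png')"
```

```text
time_s: 19.58
eef_pos: [595.8, -307.4, 3.8]
eef_rot: [-1.288, 1.079, -1.076]
wrist_force: [-0.1, 0.7, 0.3]
grip_width: 0.999
time_s: 19.95
eef_pos: [597.9, -308.5, 7.6]
eef_rot: [-1.287, 1.073, -1.081]
wrist_force: [-0.9, 1.1, 7.0]
grip_width: 0.734
time_s: 20.58
eef_pos: [597.9, -308.7, 190.8]
eef_rot: [-1.286, 1.069, -1.084]
wrist_force: [-0.7, 0.4, -2.1]
grip_width: 0.731
tcp [ 597.9 -308.7  190.8] yaw 10.2 F [-0.7  0.4 -2.1] w 0.731 end [-66.7 -66.1] top -22.3
board [ 589.2 -141.8] [116.2 120.6] 79.3
```

View pics/w7.png

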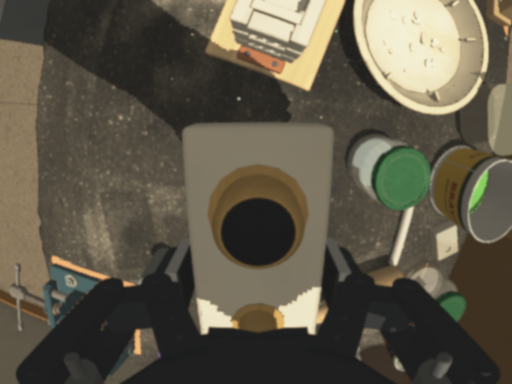

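```bash
python3 -m jog '[{"claw":1,"x":-0.0008,"y":0.0487,"z":0,"ax":0,"ay":0,"az":-0.09},{"claw":1,"x":-0.0008,"y":0.0487,"z":0,"ax":0,"ay":0,"az":-0.09},{"claw":1,"x":-0.0008,"y":0.0487,"z":0,"ax":0,"ay":0,"az":-0.09},{"claw":1,"x":-0.0009,"y":0.0486,"z":-0.02,"ax":0,"ay":0,"az":-0.093},{"claw":1,"x":0,"y":0,"z":-0.04,"ax":0,"ay":0,"az":0}]'
python3 -m jog '[{"claw":1,"x":0,"y":0,"z":-0.012,"ax":0,"ay":0,"az":0},{"claw":1,"x":0,"y":0,"z":0,"ax":0,"ay":0,"az":0},{"claw":1,"x":0,"y":0,"z":0,"ax":0,"ay":0,"az":0}]'
python3 -c "
from h import *
rep()"
```

```text
time_s: 21.25
eef_pos: [593.3, -110.0, 124.1]
eef_rot: [-1.116, 1.341, -1.343]
wrist_force: [0.6, -0.4, -2.2]
grip_width: 0.733
time_s: 21.62
eef_pos: [593.4, -113.9, 113.4]
eef_rot: [-1.115, 1.344, -1.345]
wrist_force: [0.3, -0.2, -1.7]
grip_width: 0.734
tcp [ 593.4 -113.9  113.4] yaw -10.65 F [ 0.3 -0.2 -1.7] w 0.734 end [-66.8 -66.3] top -22.4
board [605.9 -41.8] [ 27.  114.6] 79.4
```

```bash
python3 -m jog '[{"claw":1,"x":0.0012,"y":0.0,"z":-0.003,"ax":0,"ay":0,"az":0},{"claw":1,"x":0,"y":0,"z":-0.003,"ax":0,"ay":0,"az":0},{"claw":1,"x":0,"y":0,"z":-0.002,"ax":0,"ay":0,"az":0},{"claw":1,"x":0,"y":0,"z":-0.001,"ax":0,"ay":0,"az":0},{"claw":1,"x":0,"y":0,"z":0,"ax":0,"ay":0,"az":0}]'
```

```text
time_s: 22.3
eef_pos: [594.4, -113.3, 105.5]
eef_rot: [-1.115, 1.342, -1.346]
wrist_force: [-4.8, 1.2, 12.2]
grip_width: 0.739
```

```bash
python3 -m jog '[{"claw":0.12,"x":0,"y":0,"z":0,"ax":0,"ay":0,"az":0},{"claw":0.12,"x":0,"y":0,"z":0,"ax":0,"ay":0,"az":0},{"claw":0.12,"x":0,"y":0,"z":0.03,"ax":0,"ay":0,"az":0},{"claw":0.12,"x":0,"y":0,"z":0.05,"ax":0,"ay":0,"az":0},{"claw":0,"x":-0.02,"y":-0.04,"z":0.06,"ax":0,"ay":0,"az":0}]'
python3 -m jog '[{"claw":0,"x":-0.02,"y":0.0,"z":0.01,"ax":0,"ay":0,"az":0},{"claw":0,"x":0,"y":0,"z":0,"ax":0,"ay":0,"az":0}]'
python3 - <<'E'
from h import *
c=cam('wrist'); save(c,'w8.png');P=pts(c); np.savez('w8.npz',P=P,img=c['img'],z=c['z_map']);ok=(c['z_map']>0);print(c['s']['eef_pos'])
q,s,t=rect(P,ok,(594.6,-113.4),127,82,4);print('cap',q,s,t)
m=ok&(abs(P[...,2]-127)<5)&(np.hypot(P[...,0]-594,P[...,1]+113)<75);A=np.c_[P[m][:,:2]-q,np.ones(m.sum())];print('plane',np.linalg.lstsq(A,P[m][:,2],rcond=None)[0])
m=ok&(P[...,2]>142)&(P[...,2]<156)&(np.hypot(P[...,0]-594,P[...,1]+113)<75);Q=P[m];print(np.percentile(Q[:,2],[5,50,95]))
for nm,sg,o in(('pour',1,28),('vent',-1,34)):
    ty=np.radians(t);e=q+sg*o*np.array([-np.sin(ty),np.cos(ty)]);k=np.hypot(*(Q[:,:2]-e).T)<26
    print(nm,'expected',e.round(1),k.sum(),cv2.minEnclosingCircle(Q[k][:,:2].astype(np.float32)))
E
```

```text
time_s: 22.92
eef_pos: [577.8, -145.4, 234.1]
eef_rot: [-1.118, 1.343, -1.341]
wrist_force: [1.2, -0.7, 1.0]
grip_width: 1.0
time_s: 23.18
eef_pos: [557.4, -147.0, 244.8]
eef_rot: [-1.114, 1.343, -1.346]
wrist_force: [0.3, 0.6, -0.7]
grip_width: 1.001
[ 557.38575972 -146.9622989   244.79386703]
cap [ 595.05718994 -111.91001129] (64.48966979980469, 131.97047424316406) -10.539405822753906
plane [-3.49444603e-04 -6.51326151e-04  1.27405022e+02]
[143.80969415 147.41165168 148.87045228]
pour expected [600.2 -84.4] 1474 ((600.2925415039062, -84.75758361816406), 18.262353897094727)
vent expected [ 588.8 -145.3] 419 ((588.7141723632812, -145.49017333984375), 10.25163745880127)
```

View pics/w8.png

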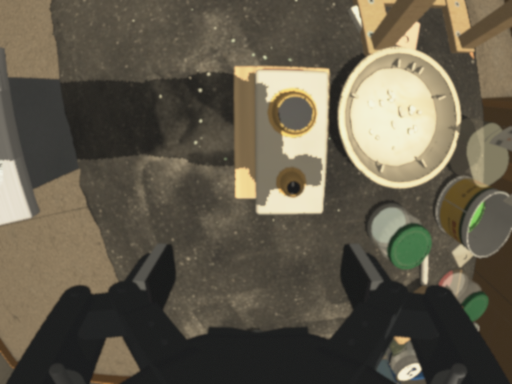

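```bash
python3 -m jog '[{"claw":0,"x":-0.053,"y":0.029,"z":0,"ax":0,"ay":0,"az":0},{"claw":0,"x":-0.053,"y":0.029,"z":0,"ax":0,"ay":0,"az":0},{"claw":0,"x":-0.053,"y":0.029,"z":0,"ax":0,"ay":0,"az":0},{"claw":0.25,"x":-0.01,"y":0.056,"z":0,"ax":0,"ay":0,"az":0},{"claw":0.25,"x":-0.007,"y":0.056,"z":0,"ax":0,"ay":0,"az":0}]'
python3 -m jog '[{"claw":0.25,"x":-0.007,"y":0.056,"z":-0.02,"ax":0,"ay":0,"az":0},{"claw":0.25,"x":0,"y":0,"z":-0.04,"ax":0,"ay":0,"az":0},{"claw":0.25,"x":0,"y":0,"z":0,"ax":0,"ay":0,"az":0}]'
cat >> h.py <<'E'
def ring_top(P,m,zlo,zhi,c0,rad):
    k=m&(P[...,2]>zlo)&(P[...,2]<zhi)&(np.hypot(P[...,0]-c0[0],P[...,1]-c0[1])<rad)
    Q=P[k]; return k.sum(),cv2.minEnclosingCircle(Q[:,:2].astype(np.float32)),np.percentile(Q[:,2],[50,95]),np.percentile(Q[:,:2],[1,99],axis=0).mean(0)
E
python3 - <<'E'
from h import *
c=cam('wrist'); save(c,'w9.png');P=pts(c);ok=(c['z_map']>0);print(c['s']['eef_pos'],yaw(c['s']))
print(ring_top(P,ok,50,62,(390,181),45))
E
```

```text
time_s: 23.85
eef_pos: [380.9, 53.9, 242.6]
eef_rot: [-1.116, 1.345, -1.345]
wrist_force: [0.9, 0.9, -0.7]
grip_width: 0.748
time_s: 24.22
eef_pos: [373.0, 109.0, 180.3]
eef_rot: [-1.123, 1.346, -1.341]
wrist_force: [-0.1, 1.0, 0.7]
grip_width: 0.749
[372.9913326  109.00050341 180.27870726] -10.459191890245991
(np.int64(1080), ((390.80328369140625, 182.96600341796875), 26.2218074798584), array([55.22695717, 56.53401618]), array([391.03372611, 183.19682498]))
```

```bash
python3 -m jog '[{"claw":0.25,"x":0.009,"y":0.037,"z":-0.02,"ax":0,"ay":0,"az":0},{"claw":0.25,"x":0.009,"y":0.037,"z":-0.04,"ax":0,"ay":0,"az":0},{"claw":0.25,"x":0,"y":0,"z":-0.03,"ax":0,"ay":0,"az":0},{"claw":0.25,"x":0,"y":0,"z":0,"ax":0,"ay":0,"az":0},{"claw":0.25,"x":0,"y":0,"z":0,"ax":0,"ay":0,"az":0}]'
python3 - <<'E'
from h import *
c=cam('wrist'); P=pts(c);ok=(c['z_map']>0);print(c['s']['eef_pos'],yaw(c['s']))
h=cv2.cvtColor(c['img'],cv2.COLOR_RGB2HSV);ok&=(h[...,1]>140)
print(ring_top(P,ok,50,62,(390.8,183),40))
E
```

```text
time_s: 24.9
eef_pos: [393.6, 182.2, 95.5]
eef_rot: [-1.113, 1.344, -1.345]
wrist_force: [-0.3, -0.6, -0.2]
grip_width: 0.751
[393.62743424 182.18825296  95.52639078] -10.684313218459211
(np.int64(1873), ((391.01727294921875, 183.3027801513672), 26.13368034362793), array([55.11054465, 56.32018274]), array([391.09386776, 184.02529012]))
```

```bash
python3 -m jog '[{"claw":0.25,"x":-0.0026,"y":0.001,"z":-0.03,"ax":0,"ay":0,"az":0},{"claw":0.25,"x":0,"y":0,"z":-0.03,"ax":0,"ay":0,"az":0},{"claw":0.25,"x":0,"y":0,"z":-0.015,"ax":0,"ay":0,"az":0},{"claw":0.25,"x":0,"y":0,"z":0,"ax":0,"ay":0,"az":0}]' 45
python3 -m jog '[{"claw":1,"x":0,"y":0,"z":0,"ax":0,"ay":0,"az":0},{"claw":1,"x":0,"y":0,"z":0,"ax":0,"ay":0,"az":0},{"claw":1,"x":0,"y":0,"z":0,"ax":0,"ay":0,"az":0}]'
python3 -m jog '[{"claw":1,"x":0,"y":0,"z":0.03,"ax":0,"ay":0,"az":0},{"claw":1,"x":0,"y":-0.02,"z":0.06,"ax":0,"ay":0,"az":0},{"claw":1,"x":-0.01,"y":-0.03,"z":0.06,"ax":0,"ay":0,"az":0},{"claw":1,"x":0,"y":-0.03,"z":0.05,"ax":0,"ay":0,"az":0},{"claw":1,"x":0,"y":0,"z":0,"ax":0,"ay":0,"az":0}]'
python3 - <<'E'
from h import *
c,L,ok=held();s=c['s'];print(s['eef_pos'],s['grip_width'])
h=cv2.cvtColor(c['img'],cv2.COLOR_RGB2HSV);ok&=(h[...,1]>140)&(h[...,0]<20);Q=L[ok];print(len(Q),np.percentile(Q,[1,50,99],axis=0).round(1))
t=np.percentile(Q[:,1],3);m=Q[:,1]<t+4;print(t,cv2.minEnclosingCircle(np.ascontiguousarray(Q[m][:,[0,2]],np.float32)))
E
```

```text
time_s: 25.45
eef_pos: [390.0, 183.2, 18.8]
eef_rot: [-1.116, 1.345, -1.345]
wrist_force: [0.2, 0.4, 0.1]
grip_width: 0.751
time_s: 25.82
eef_pos: [390.9, 183.8, 20.1]
eef_rot: [-1.113, 1.343, -1.344]
wrist_force: [0.4, -0.3, 7.1]
grip_width: 0.599
time_s: 26.45
eef_pos: [382.1, 105.2, 217.6]
eef_rot: [-1.108, 1.341, -1.347]
wrist_force: [0.4, -0.4, -1.7]
grip_width: 0.6
[382.10515643 105.17375992 217.63119384] 0.6001040293744881
11340 [[-25.6 -36.1 -23.5]
 [  4.1 -24.2   0.5]
 [ 22.7  17.   24. ]]
-35.82690957990278 ((0.21394917368888855, 0.377597451210022), 26.581693649291992)
```

```bash
python3 -m jog '[{"claw":1,"x":0,"y":-0.06,"z":0,"ax":0,"ay":0,"az":0},{"claw":1,"x":0,"y":-0.06,"z":0,"ax":0,"ay":0,"az":0},{"claw":1,"x":0.054,"y":-0.0175,"z":0,"ax":0,"ay":0,"az":0},{"claw":1,"x":0.054,"y":-0.0175,"z":0,"ax":0,"ay":0,"az":0},{"claw":1,"x":0.054,"y":-0.0175,"z":0,"ax":0,"ay":0,"az":0}]'
python3 -m jog '[{"claw":1,"x":0.054,"y":-0.0175,"z":0,"ax":0,"ay":0,"az":0},{"claw":1,"x":0,"y":0,"z":-0.02,"ax":0,"ay":0,"az":0},{"claw":1,"x":0,"y":0,"z":0,"ax":0,"ay":0,"az":0},{"claw":1,"x":0,"y":0,"z":0,"ax":0,"ay":0,"az":0}]'
cat > sl.py <<'E'
from h import *
import sys
c=cam('wrist');save(c,sys.argv[1]);P=pts(c);s=c['s'];ok=c['z_map']>0;R=Ro.from_rotvec(s['eef_rot']).as_matrix();L=(P-s['eef_pos'])@R
print('tcp',s['eef_pos'].round(1),yaw(s).round(2),'F',s['wrist_force'].round(1),'w',s['grip_width'])
m=ok&(abs(P[...,2]-127.4)<4)&(np.hypot(P[...,0]-595,P[...,1]+112.5)<85);Q=P[m];t=np.radians(-10.55);d=Q[:,:2]-[595,-112.5]
x=d@[np.cos(t),np.sin(t)];y=d@[-np.sin(t),np.cos(t)];print('cap edges local x',np.percentile(x,[.5,99.5]).round(1),'y',np.percentile(y,[.5,99.5]).round(1),len(Q))
E
python3 sl.py w10.png
```

```text
time_s: 27.12
eef_pos: [544.1, -66.7, 211.6]
eef_rot: [-1.117, 1.345, -1.343]
wrist_force: [-0.3, 0.7, 0.0]
grip_width: 0.607
time_s: 27.62
eef_pos: [596.2, -83.4, 193.3]
eef_rot: [-1.116, 1.344, -1.344]
wrist_force: [0.0, -0.2, -1.0]
grip_width: 0.601
tcp [596.2 -83.4 193.3] -10.57 F [ 0.  -0.2 -1. ] w 0.6013180141808546
cap edges local x [-31.9  31.8] y [-16.8  66.5] 4263
```

View pics/w10.png

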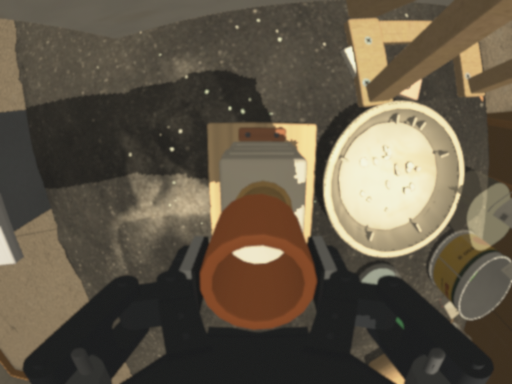

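```bash
python3 -m jog '[{"claw":1,"x":0.0037,"y":-0.001,"z":-0.015,"ax":0,"ay":0,"az":0},{"claw":1,"x":0,"y":0,"z":-0.005,"ax":0,"ay":0,"az":0},{"claw":1,"x":0,"y":0,"z":0,"ax":0,"ay":0,"az":0},{"claw":1,"x":0,"y":0,"z":0,"ax":0,"ay":0,"az":0}]'
python3 sl.py w11.png
```

```text
time_s: 28.18
eef_pos: [600.4, -85.0, 173.3]
eef_rot: [-1.116, 1.344, -1.344]
wrist_force: [-0.3, -0.6, -0.4]
grip_width: 0.607
tcp [600.4 -85.  173.3] -10.6 F [-0.3 -0.6 -0.4] w 0.6071944510544113
cap edges local x [-31.4  31.7] y [-6.6 66.3] 4490
```

```bash
python3 -m jog '[{"claw":1,"x":-0.0005,"y":0.0004,"z":-0.004,"ax":0,"ay":0,"az":0},{"claw":1,"x":0,"y":0,"z":-0.004,"ax":0,"ay":0,"az":0},{"claw":1,"x":0,"y":0,"z":-0.003,"ax":0,"ay":0,"az":0},{"claw":1,"x":0,"y":0,"z":0,"ax":0,"ay":0,"az":0}]'
```

```text
time_s: 28.72
eef_pos: [599.7, -84.5, 161.6]
eef_rot: [-1.116, 1.345, -1.344]
wrist_force: [-0.8, -0.3, -0.6]
grip_width: 0.604
```

Sleeve is over the spigot with no force; push it home.

```bash
python3 -m jog '[{"claw":1,"x":0,"y":0,"z":-0.006,"ax":0,"ay":0,"az":0},{"claw":1,"x":0,"y":0,"z":-0.005,"ax":0,"ay":0,"az":0},{"claw":1,"x":0,"y":0,"z":-0.004,"ax":0,"ay":0,"az":0},{"claw":1,"x":0,"y":0,"z":0,"ax":0,"ay":0,"az":0}]'
```

```text
time_s: 29.22
eef_pos: [599.9, -84.6, 148.2]
eef_rot: [-1.115, 1.343, -1.345]
wrist_force: [-4.1, 0.5, 6.8]
grip_width: 0.605
```

```bash
python3 -m jog '[{"claw":1,"x":0,"y":0,"z":-0.0015,"ax":0,"ay":0,"az":0},{"claw":0.2,"x":0,"y":0,"z":0,"ax":0,"ay":0,"az":0},{"claw":0.2,"x":0,"y":0,"z":0,"ax":0,"ay":0,"az":0},{"claw":0.2,"x":0,"y":0,"z":0.03,"ax":0,"ay":0,"az":0},{"claw":0.2,"x":0,"y":0,"z":0.055,"ax":0,"ay":0,"az":0}]'
python3 -m jog '[{"claw":0.2,"x":-0.02,"y":-0.059,"z":0.03,"ax":0,"ay":0,"az":0},{"claw":0.2,"x":-0.02,"y":-0.059,"z":0,"ax":0,"ay":0,"az":0},{"claw":0.2,"x":0,"y":0,"z":0,"ax":0,"ay":0,"az":0}]'
python3 - <<'E'
from h import *
c=cam('wrist'); save(c,'w12.png');P=pts(c);ok=(c['z_map']>0);print(c['s']['eef_pos'])
h=cv2.cvtColor(c['img'],cv2.COLOR_RGB2HSV);o=ok&(h[...,1]>140)&(h[...,0]<20)
print(ring_top(P,o,176,192,(600,-84.5),45))
print('vent',ring_top(P,ok,140,156,(588.8,-145.4),18))
q,s,t=rect(P,ok,(594.6,-113.4),127,82,4);print('cap',q,s,t)
E
python3 -m jog '[{"claw":0.2,"x":-0.02,"y":-0.059,"z":-0.02,"ax":0,"ay":0,"az":0.09},{"claw":0.2,"x":-0.02,"y":-0.059,"z":-0.02,"ax":0,"ay":0,"az":0.09},{"claw":0.2,"x":-0.02,"y":-0.059,"z":0,"ax":0,"ay":0,"az":0},{"claw":0.2,"x":0,"y":0,"z":0,"ax":0,"ay":0,"az":0}]'
python3 - <<'E'
from h import *
c=cam('wrist'); save(c,'w13.png');P=pts(c);ok=(c['z_map']>0);print(c['s']['eef_pos'],yaw(c['s']))
print(ring_top(P,ok,60,76,(499,-452),35))
E
```

```text
time_s: 29.85
eef_pos: [599.0, -84.4, 229.0]
eef_rot: [-1.119, 1.348, -1.342]
wrist_force: [1.3, -0.3, 0.1]
grip_width: 0.799
time_s: 30.22
eef_pos: [560.7, -200.4, 257.6]
eef_rot: [-1.114, 1.347, -1.348]
wrist_force: [0.0, -0.3, 0.3]
grip_width: 0.797
[ 560.67862093 -200.37576008  257.63073505]
(np.int64(1602), ((599.8610229492188, -85.11720275878906), 25.83793067932129), array([183.14362721, 184.52261641]), array([599.89852048, -85.43494407]))
vent (np.int64(414), ((588.7266235351562, -145.57131958007812), 10.077131271362305), array([146.77393925, 148.72221499]), array([ 588.42936501, -145.34277955]))
cap [ 595.19641113 -112.21327209] (64.60853576660156, 131.93421936035156) -10.965568542480469
time_s: 30.78
eef_pos: [502.4, -371.0, 218.0]
eef_rot: [-1.206, 1.217, -1.214]
wrist_force: [-0.1, 0.6, 0.4]
grip_width: 0.801
[ 502.43931003 -370.97062225  217.97029201] -0.4848979078094738
(np.int64(453), ((500.45111083984375, -445.4525451660156), 16.675111770629883), array([68.62558511, 70.23925889]), array([ 500.40741207, -445.50818128]))
```

View pics/w13.png

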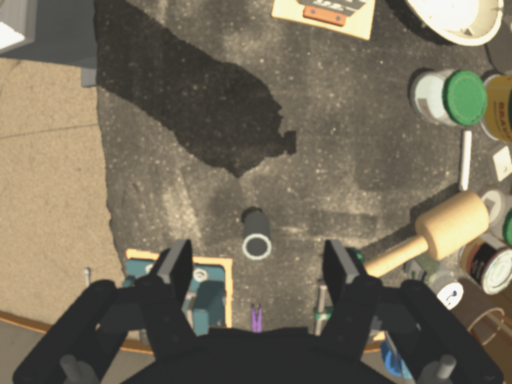

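Run:
```python
from h import *
c=cam('wrist');P=pts(c);ok=(c['z_map']>0)
d=np.hypot(P[...,0]-500.4,P[...,1]+445.5)
m=ok&(d<100)&(d>22)&(P[...,2]>12)&(P[...,2]<170);Q=P[m];o=np.argsort(d[m])[::200];print(np.c_[Q[o],d[m][o]].round())
```

```text
[[ 451. -510.   12.   81.]
 [ 442. -526.   60.   99.]]
```

```bash
python3 -m jog '[{"claw":0.4,"x":-0.001,"y":-0.037,"z":-0.02,"ax":0,"ay":0,"az":0},{"claw":0.4,"x":-0.001,"y":-0.0375,"z":-0.04,"ax":0,"ay":0,"az":0},{"claw":0.4,"x":0,"y":0,"z":-0.04,"ax":0,"ay":0,"az":0},{"claw":0.4,"x":0,"y":0,"z":0,"ax":0,"ay":0,"az":0},{"claw":0.4,"x":0,"y":0,"z":0,"ax":0,"ay":0,"az":0}]'
python3 - <<'E'
from h import *
c=cam('wrist'); P=pts(c);ok=(c['z_map']>0);print(c['s']['eef_pos'],yaw(c['s']))
print(ring_top(P,ok,62,76,(500.4,-445.5),24))
E
```

```text
time_s: 31.5
eef_pos: [502.9, -442.1, 121.6]
eef_rot: [-1.207, 1.21, -1.213]
wrist_force: [0.6, 0.5, -0.2]
grip_width: 0.601
[ 502.90951666 -442.0647673   121.56725639] -0.17414530521960872
(np.int64(958), ((500.5685119628906, -445.75531005859375), 16.674272537231445), array([69.0364864 , 70.24735582]), array([ 500.42884449, -445.31031375]))
```

```bash
python3 -m jog '[{"claw":0.4,"x":-0.0024,"y":-0.0035,"z":-0.03,"ax":0,"ay":0,"az":0},{"claw":0.4,"x":0,"y":0,"z":-0.03,"ax":0,"ay":0,"az":0},{"claw":0.4,"x":0,"y":0,"z":-0.03,"ax":0,"ay":0,"az":0},{"claw":0.4,"x":0,"y":0,"z":0,"ax":0,"ay":0,"az":0}]' 40
python3 -m jog '[{"claw":1,"x":0,"y":0,"z":0,"ax":0,"ay":0,"az":0},{"claw":1,"x":0,"y":0,"z":0,"ax":0,"ay":0,"az":0},{"claw":1,"x":0,"y":0,"z":0,"ax":0,"ay":0,"az":0},{"claw":1,"x":0,"y":0,"z":0,"ax":0,"ay":0,"az":0}]'
python3 -m jog '[{"claw":1,"x":0,"y":0,"z":0.03,"ax":0,"ay":0,"az":0},{"claw":1,"x":0,"y":0.0,"z":0.06,"ax":0,"ay":0,"az":0},{"claw":1,"x":0,"y":0.03,"z":0.05,"ax":0,"ay":0,"az":0},{"claw":1,"x":0.01,"y":0.05,"z":0.035,"ax":0,"ay":0,"az":-0.09},{"claw":1,"x":0,"y":0,"z":0,"ax":0,"ay":0,"az":-0.09}]'
python3 - <<'E'
from h import *
c,L,ok=held();s=c['s'];print(s['eef_pos'],yaw(s),s['grip_width'])
m=ok&(L[...,1]<-25)&(L[...,1]>-50)&(np.hypot(L[...,0],L[...,2])<21);Q=L[m];t=np.percentile(Q[:,1],5);print(t,np.histogram(Q[:,1],10));m=Q[:,1]<t+4
print(cv2.minEnclosingCircle(np.ascontiguousarray(Q[m][:,[0,2]],np.float32)))
E
```

```text
time_s: 32.05
eef_pos: [499.2, -445.8, 29.2]
eef_rot: [-1.207, 1.214, -1.211]
wrist_force: [0.1, -0.4, 0.8]
grip_width: 0.596
time_s: 32.55
eef_pos: [500.4, -447.4, 32.4]
eef_rot: [-1.206, 1.209, -1.216]
wrist_force: [0.2, 1.7, 7.2]
grip_width: 0.374
time_s: 33.17
eef_pos: [511.0, -364.8, 210.3]
eef_rot: [-1.113, 1.337, -1.35]
wrist_force: [1.4, -1.5, -1.2]
grip_width: 0.369
[ 511.0046052  -364.76278658  210.26263406] -10.607483060769175 0.3689085826030744
-38.49586812783796 (array([   8,    8,   64,   69,  661, 1756,  434,  405,  414,  360]), array([-49.77342849, -47.29622662, -44.81902475, -42.34182287,
       -39.864621  , -37.38741913, -34.91021726, -32.43301538,
       -29.95581351, -27.47861164, -25.00140977]))
((-0.003479361766949296, 0.008020492270588875), 20.991256713867188)
```

```bash
python3 - <<'E'
from h import *
c,L,ok=held('w14.png')
for r in (19,21):
    m=ok&(L[...,1]<-35.5)&(L[...,1]>-39.5)&(np.hypot(L[...,0],L[...,2]-.0)<r)&(np.abs(L[...,2])<17.5);Q=L[m]
    print(len(Q),np.percentile(Q[:,[0,2]],[1,50,99],axis=0).round(1),np.median(Q[:,1]))
E
python3 -m jog '[{"claw":1,"x":0.015,"y":0.052,"z":0.01,"ax":0,"ay":0,"az":0},{"claw":1,"x":0.015,"y":0.052,"z":0.01,"ax":0,"ay":0,"az":0},{"claw":1,"x":0.016,"y":0.052,"z":0,"ax":0,"ay":0,"az":0},{"claw":1,"x":0.031,"y":0.062,"z":0,"ax":0,"ay":0,"az":0},{"claw":1,"x":0,"y":0,"z":0,"ax":0,"ay":0,"az":0}]'
python3 -m jog '[{"claw":1,"x":0,"y":0,"z":-0.01,"ax":0,"ay":0,"az":0},{"claw":1,"x":0,"y":0,"z":0,"ax":0,"ay":0,"az":0}]'
python3 sl.py w15.png
```

```text
2080 [[-17.2 -17. ]
 [ -3.3  -0.3]
 [ 13.6  17.2]] -36.98121225525672
2160 [[-17.2 -17.1]
 [ -3.6  -0.3]
 [ 13.6  17.3]] -36.989638893509934
time_s: 33.9
eef_pos: [584.4, -151.5, 224.0]
eef_rot: [-1.119, 1.34, -1.339]
wrist_force: [0.6, 0.2, -0.5]
grip_width: 0.372
time_s: 34.15
eef_pos: [582.3, -155.9, 213.1]
eef_rot: [-1.117, 1.347, -1.344]
wrist_force: [0.4, -0.4, -0.5]
grip_width: 0.375
tcp [ 582.3 -155.9  213.1] -10.66 F [ 0.4 -0.4 -0.5] w 0.3754873333503619
cap edges local x [-32.1  31.6] y [-63.9  65.8] 5995
```

View pics/w15.png

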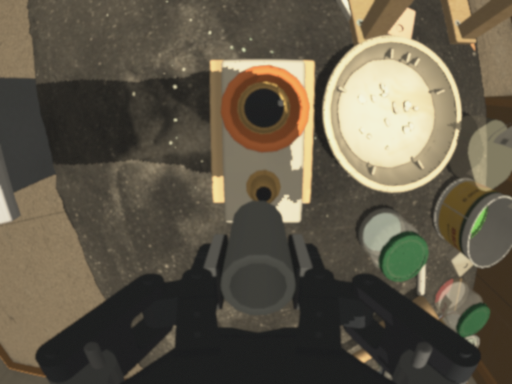

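```bash
python3 -m jog '[{"claw":1,"x":0.0061,"y":0.0087,"z":-0.01,"ax":0,"ay":0,"az":0},{"claw":1,"x":0,"y":0,"z":-0.015,"ax":0,"ay":0,"az":0},{"claw":1,"x":0,"y":0,"z":0,"ax":0,"ay":0,"az":0},{"claw":1,"x":0,"y":0,"z":0,"ax":0,"ay":0,"az":0}]'
python3 - <<'E'
from h import *
c,L,ok=held('w16.png');s=c['s'];print(s['eef_pos'],yaw(s))
m=ok&(L[...,1]<-35.5)&(L[...,1]>-39.5)&(np.abs(L[...,2])<17.5)&(abs(L[...,0])<21);Q=L[m];print(np.percentile(Q[:,[0,2]],[1,99],axis=0).round(1))
# sleeve sidewall facing the camera: min tool x per height
m=ok&(L[...,1]>-35)&(L[...,1]<30)&(abs(L[...,2])<4)&(L[...,0]<-8)&(L[...,0]>-25)
for a in range(-35,30,8):
    k=m&(L[...,1]>=a)&(L[...,1]<a+8); 
    if k.sum()>3: print(a,k.sum(),np.median(L[k][:,0]).round(1))
for zz in range(-16,17,99): pass
P=pts(c);m=(c['z_map']>0)&(abs(P[...,2]-183)<6)&(np.hypot(P[...,0]-600,P[...,1]+85)<32);Q=P[m];print('pour top',len(Q),cv2.minEnclosingCircle(Q[:,:2].astype(np.float32)))
E
```

```text
time_s: 34.7
eef_pos: [589.1, -146.0, 189.4]
eef_rot: [-1.116, 1.344, -1.344]
wrist_force: [0.5, 0.4, 0.4]
grip_width: 0.375
[ 589.14330961 -146.01847251  189.39712769] -10.598324127425007
[[-17.3 -17.1]
 [ 13.7  17.3]]
-35 149 -17.0
-27 149 -17.0
-19 125 -17.1
-11 102 -17.2
-3 87 -17.2
5 80 -17.3
13 68 -17.3
21 30 -17.3
pour top 3467 ((600.4010009765625, -85.0885238647461), 26.037878036499023)
```

```bash
python3 -m jog '[{"claw":1,"x":-0.0005,"y":-0.0003,"z":-0.006,"ax":0,"ay":0,"az":0},{"claw":1,"x":0,"y":0,"z":-0.004,"ax":0,"ay":0,"az":0},{"claw":1,"x":0,"y":0,"z":-0.003,"ax":0,"ay":0,"az":0},{"claw":1,"x":0,"y":0,"z":-0.002,"ax":0,"ay":0,"az":0},{"claw":1,"x":0,"y":0,"z":0,"ax":0,"ay":0,"az":0}]'
```

```text
time_s: 35.38
eef_pos: [588.7, -146.3, 174.3]
eef_rot: [-1.116, 1.344, -1.344]
wrist_force: [-1.2, 0.2, -0.1]
grip_width: 0.369
```

On the spigot (contact would be at 180); push down.

```bash
python3 -m jog '[{"claw":1,"x":0,"y":0,"z":-0.005,"ax":0,"ay":0,"az":0},{"claw":1,"x":0,"y":0,"z":-0.005,"ax":0,"ay":0,"az":0},{"claw":1,"x":0,"y":0,"z":-0.004,"ax":0,"ay":0,"az":0},{"claw":1,"x":0,"y":0,"z":-0.002,"ax":0,"ay":0,"az":0},{"claw":1,"x":0,"y":0,"z":0,"ax":0,"ay":0,"az":0}]'
```

```text
time_s: 36.0
eef_pos: [588.7, -146.3, 160.3]
eef_rot: [-1.115, 1.343, -1.345]
wrist_force: [-4.6, 0.9, 11.8]
grip_width: 0.372
```

```bash
python3 -m jog '[{"claw":0.4,"x":0,"y":0,"z":0,"ax":0,"ay":0,"az":0},{"claw":0.4,"x":0,"y":0,"z":0,"ax":0,"ay":0,"az":0},{"claw":0.4,"x":0,"y":0,"z":0.03,"ax":0,"ay":0,"az":0},{"claw":0.4,"x":0,"y":0,"z":0.055,"ax":0,"ay":0,"az":0},{"claw":0.4,"x":-0.02,"y":-0.03,"z":0.04,"ax":0,"ay":0,"az":0}]'
python3 -m jog '[{"claw":0.4,"x":-0.06,"y":-0.01,"z":0,"ax":0,"ay":0,"az":0},{"claw":0.4,"x":-0.06,"y":0,"z":0,"ax":0,"ay":0,"az":0},{"claw":0.4,"x":-0.05,"y":0.0,"z":0,"ax":0,"ay":0,"az":0},{"claw":0.4,"x":0,"y":0,"z":0,"ax":0,"ay":0,"az":0}]'
python3 - <<'E'
from h import *
c=cam('wrist');P=pts(c);ok=(c['z_map']>0);print(c['s']['eef_pos'])
print('pour',ring_top(P,ok,176,192,(600,-84.5),32));print('vent',ring_top(P,ok,190,206,(588.8,-145.4),24))
m=ok&(abs(P[...,2]-127)<6)&(np.hypot(P[...,0]-595,P[...,1]+112)<75);print('cap z',np.percentile(P[m][:,2],[5,50,95]))
a=cam('scene')['img'];b=cam('side')['img']
cv2.imwrite('pics/fin.png',np.vstack([np.hstack([a[60:360,80:480],b[60:360,100:500]])])[:,:,::-1])
E
```

```text
time_s: 36.62
eef_pos: [569.3, -175.4, 284.8]
eef_rot: [-1.117, 1.342, -1.342]
wrist_force: [1.2, -0.6, 0.4]
grip_width: 0.599
time_s: 37.12
eef_pos: [396.4, -186.3, 284.4]
eef_rot: [-1.114, 1.344, -1.347]
wrist_force: [0.9, -0.5, -0.1]
grip_width: 0.604
[ 396.41198826 -186.28987068  284.43023892]
pour (np.int64(1005), ((599.8406982421875, -84.65021514892578), 26.540376663208008), array([182.48976452, 184.22619545]), array([599.25130721, -85.2785141 ]))
vent (np.int64(585), ((588.5302734375, -145.26205444335938), 16.876728057861328), array([196.3887117 , 198.20117122]), array([ 588.21623551, -144.60952103]))
cap z [124.06850632 127.19892793 129.05077937]
```

View pics/fin.png

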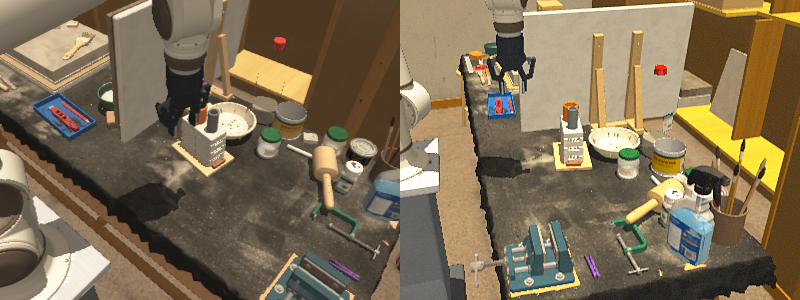

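```bash
python3 - <<'E'
from h import *
for f in('w3.npz','scene0.npz'):
    D=np.load(f);P=D['P'][D['z']>0];P=P[(abs(P[:,2])<150)]
    H=np.histogram2d(P[:,0],P[:,1],[np.arange(450,801,50),np.arange(225,500,45)])[0];print(f);print(H.astype(int))
E
cp pics/w3.png /dev/null
```

```text
w3.npz
[[ 203 1087 1947 2254 2431 2466]
 [ 405 2218 2120 1945 2090 2119]
 [1245  511 2354 1664 1748 1766]
 [2146 1847 1386 1323 1409 1420]
 [   0  368  986 1055 1113 1128]
 [ 453  692  668  597  544  559]
 [ 224   62    0    0    0    0]]
scene0.npz
[[120 109 104  99  93 120]
 [144 126 111  97  93  85]
 [  0  54 141  65  84  87]
 [  0   2  41   1  66  72]
 [  0   0   0   0  60  73]
 [  0   0   0   0   6  47]
 [  0   0   0   0   0   0]]
```

The tray view covered the area behind the slab and showed no third ring, so I'm handing the job in.

```bash
python3 -c "
from plant import robot
print(robot.close_job())"
```

```text
the job is handed in; nothing more can be done
None
```

The mould is made up and handed in at about 37 s of the 208 s allowed.

**What I did, in order:**
- Moved the red scraper from the base into the blue tray.
- Stacked both rings, wide end over the base's wide notch. No third ring showed in any view, including the area behind the slab.
- Put the cap on top.
- Pushed the orange sleeve over the wide spigot and the grey one over the narrow spigot.

**Last checks:**

| Part | Measured height | Nominal height |
|---|---|---|
| Second ring, top | 105 mm | 106 mm |
| Cap, top face | 127.3 mm, level | 128 mm |
| Orange sleeve, top | 183–184 mm | 184 mm |
| Grey sleeve, top | 197–198 mm | 198 mm |

- **Heights:** they sit up to about 1.5 mm under nominal, about the same as the camera showed on the rings before I moved them.
- **Sleeves:** both sit within 1 mm of their spigots.
- **Forces:** the highest wrist force I read was about 18 N in z, while seating the second ring. Joint speeds and ranges I left to the interface's own limits.
- **Surroundings:** the last pictures show the scraper still in the tray and the jar, mixing bowl and other things standing. I compared those by eye and did not measure them. The cork block is hard to make out there and I did not check it separately.

One reading disagreed: where the grey sleeve sat in the grip came out 0.6 mm off-centre by camera and about 1.7 mm by arm position. I used 0.8 mm, and it went on without side load.

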